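# Lay out the biscuit-cutting station between timer and tin

### The arm

A 6-joint arm with a two-finger parallel gripper is mounted at the origin on a cart in front of the work surface, level with it; the furniture and walls round the work are solid. World frame = base frame: x ahead of the robot, y to its left, z up, the work surface at z = 0. Lengths are in m, angles in rad, forces in N, time in s.
With the tool pointing down it reaches from about 0.35 to 0.975 m from the base axis. Payload 4.9 kg.
Tool frame: the origin (TCP) lies on the centre line of the jaws, within the pads' length; the fingertips stand 22 mm ahead of it and the grasp point (between the pads) lies 3 mm ahead of it (manip.tcp_to_tips is the distance from the TCP to the fingertips, in m); z points along the fingers, x is the direction in which the jaws open and shut, and the axes are right-handed (so a half turn about z gives the same grasp; the last joint's range is limited). The gripper opens to 85 mm and grips with 20 to 120 N. Pads are 22 mm wide; open, the fingers measure 114 mm over their backs; the gripper's body (76 mm by 85 mm) begins 54 mm behind the grasp point. The pads swing forward as they close: fully open they stand 13 mm farther back than shut.
Start: joints at [1.104, 0.053, 1.613, -0, 1.476, -0.119], TCP at [0.213, 0.588, 0.253] pointing down, gripper open.
Joint ranges: [-3.01, 3.01], [-1.01, 2.22], [0.06, 2.58], [-1.02, 4.17], [0.09, 2.62], [-3.14, 3.14]. Speed limits (rad/s): [2.57, 2.57, 3.14, 3.14, 3.14, 3.14].

### API

Orientations are given as a unit quaternion [w, x, y, z].
In Python, from plant import manip gives the robot as it stands.
- The arm moves only by the shell command python3 -m pendant 'ROWS'. ROWS is a JSON object of lists of equal length, an entry for each row: "linear": the shift along the tool's x, y, z in cm, a list of three; "rotation": the turn, a rotation vector about the tool's x, y, z in degrees, a list of three; "grip": the closure, from 0 (fully open) to 1 (shut). A call has exactly 10 rows; each row is the pose to reach, as a shift and turn from the pose commanded when the call began, along the tool's axes at that moment; what a row does not reach only later rows make up. A row lasts 1/12 s, in which the tool goes at most 41.7 mm and 7.16 degrees, less where a joint would pass 70% of its speed; a pose out of reach is approached as far as the arm can. A call with a gripper value outside its range is refused whole. The fingers move at their own pace and stop on an object; the grip force is fixed at half the most. Time passes only in rows, so rows that repeat a pose let the fingers close, or fill a call up. It gives the time, the measured TCP pose, the force and the opening at its end, in the units of the state.
- manip.state(): the state, without advancing time (a new reading comes with each control period).
- manip.grab_frame(name): name is "scene" or "side" or "wrist"; returns the picture (420x560x3 uint8, red, green, blue); there is no depth.
- manip.calibration(name): a dict with "fx", "fy", "cx", "cy" (pixels), "cam_to_world" (4x4, takes a point from camera to world coordinates). Camera axes: x right, y up, looking along -z (the intrinsics and any distortion apply to the point x, -y, -z); pixel columns grow to the right and rows downward; lengths in m; the calibration is good to about 2 mm. A picture is of the moment at which its call begins: read the wrist's pose just before it. calibration takes no time and is no camera call; for the wrist camera it gives the pose at the moment of the call.
- manip.job_done(): hands the job in, once; it reports no verdict.
The state is a dict: "time": time; "joint_pos": joint angles; "joint_vel": joint speeds; "joint_efforts": joint torques, N m; "tool_pos": TCP position; "tool_rot": TCP orientation; "contact_force": force on the tool from outside, world axes, zero at the start; "ft_torque": the same for the moment, N m; "gripper_width": opening from 0.0 (shut) to 1.0 (fully open).
Only numpy, scipy, OpenCV 4.12 (cv2) and the standard library are available. Lean on these libraries where they do the work, as an engineer would, in place of code of your own. Each camera call takes 0.05 s, during which the arm holds its last target. There are 200 camera calls.

### The job

Set out the biscuit-cutting station: stand the three ring cutters, rims up, on the worktop in a straight row between the red kitchen timer and the low round tin, their centres evenly spaced along the line from the timer's centre to the tin's centre, the largest next to the timer, the middle one in the middle, the smallest next to the tin. Stand the conical piping nozzle, tip up, inside the largest cutter, and stand the brass balance weight, knob up, on the middle of the tin's lid to keep it shut. Leave the pastry brush where it lies.

Things in the scene. Friction and masses are not known exactly. Their poses are not given: they have to be found in the camera images.
- cutter_large: tinned steel ring cutter, an open-ended tube standing on the worktop with its rolled rim up; 64 mm across over the rim, 33 mm high, the largest of the three; the opening is about 54 mm wide. Origin: on its axis at its lower edge; z up
- cutter_middle: tinned steel ring cutter, an open-ended tube standing on the worktop with its rolled rim up; 52 mm across over the rim, 31 mm high, the middle-sized of the three. Origin: on its axis at its lower edge; z up
- cutter_small: tinned steel ring cutter, an open-ended tube standing on the worktop with its rolled rim up; 40 mm across over the rim, 27 mm high, the smallest of the three. Origin: on its axis at its lower edge; z up
- nozzle: piping nozzle, dull brownish brass in colour, a hollow cone standing on its wide end: foot 40 mm across, tip about 18 mm across, 51 mm high. Origin: centre of its foot; z up along the cone's axis. Best pinched near the tip
- brass_weight: brass balance weight, a squat cylinder with a narrower knob on top: 37 mm across, 35 mm high in all, about 0.1 to 0.2 kg; the body is 24 mm high, the knob 18 mm across at its widest. Best taken by the knob. Origin: centre of its underside; z up
- kitchen_timer: red and white wind-up kitchen timer, a squat cylinder 62 mm across and 45 mm high, fixed to the worktop; one end of the row. Its centre and the tin's are 345 mm apart. Origin: centre of its underside; z up
- low_tin: low round food tin with a flat lid, 86 mm across and 40 mm high, fixed to the worktop; the other end of the row (it may be the left or the right end). Origin: centre of its underside; z up; the row runs along its y axis, either way. Beware: a stack of cartons, 0.26 m high and more, stands on the worktop straight ahead of the robot, from x = 0.62 m on between y = -0.15 and 0.15 m: carry things past in front of it
- pastry_brush: bystander: flat pastry brush with a wooden handle, lying flat, 223 x 43 x 12 mm, loose, to be left alone. Origin: centre of its underside; x along its length
Not all that is in view belongs to the job. Leave any green or turquoise look-alike of the cutter_large alone. Leave any pink look-alike of the nozzle alone.

How it is judged:
At the end, for the whole second after the job is handed in: Large, middle, small cutter stand rim up at 1/4, 1/2, 3/4 of the line from timer centre to tin centre, within 15 mm along and across it; the nozzle stands upright on the worktop inside the large cutter; the weight upright on the tin within 15 mm of its middle; all at rest (horizontal distance between cutter_large and kitchen_timer between 0.0712 and 0.1012 m and horizontal distance between cutter_large and low_tin between 0.2437 and 0.2737 m and x of cutter_large in the frame of low_tin between -0.015 and 0.015 m and height (world z) of each of cutter_large, cutter_middle, cutter_small, nozzle below 0.006 m and angle between each of cutter_large, cutter_middle, cutter_small, nozzle, brass_weight's own z axis and vertical below 0.1 rad and horizontal distance between cutter_middle and kitchen_timer between 0.1575 and 0.1875 m and horizontal distance between cutter_middle and low_tin between 0.1575 and 0.1875 m and x of cutter_middle in the frame of low_tin between -0.015 and 0.015 m and horizontal distance between cutter_small and kitchen_timer between 0.2437 and 0.2737 m and horizontal distance between cutter_small and low_tin between 0.0712 and 0.1012 m and x of cutter_small in the frame of low_tin between -0.015 and 0.015 m and horizontal distance between nozzle and cutter_large below 0.014 m and horizontal distance between brass_weight and low_tin below 0.015 m and height (world z) of brass_weight between 0.036 and 0.045 m and linear speed of each of cutter_large, cutter_middle, cutter_small, nozzle, brass_weight below 0.02 m/s); the robot touches nothing.
It fails at once if the pastry brush is pushed away (more than 30 mm) (distance of pastry_brush from where it was at the start of the episode above 0.03 m).
It also fails if it takes over 125 s, if anything falls off the work surface, if the arm or the gripper's body presses on something with over 40 N, if the wrist force passes 120 N, or if a joint passes its speed limit or range.

## Working session

There is one attempt and no reset: what is moved stays moved. The work goes in short steps, Python scripts to look and compute and a shell command to move; the robot and the scene stay as the last step left them, time stands still between calls to the robot, and variables do not carry over. Pictures are saved under pics/ and viewed, about 12 in all and at most 16, crops included, and the job is handed in when it is done.

```bash
ls; mkdir -p pics
python3 - <<'E'
from plant import manip
import cv2,numpy as np
for n in("scene","side","wrist"):
    c=manip.calibration(n); print(n,{k:(np.round(v,4).tolist()) for k,v in c.items()})
    im=manip.grab_frame(n); cv2.imwrite(f"pics/{n}0.png",im[:,:,::-1])
print(manip.state(), manip.tcp_to_tips)
a=[cv2.imread(f"pics/{n}0.png") for n in("scene","side")]
E
```

```text
pics
scene {'fx': 536.6944, 'fy': 536.6944, 'cx': 286.7303, 'cy': 220.0697, 'cam_to_world': [[0.4792, 0.5678, -0.6693, -0.5835], [-0.8777, 0.3039, -0.3706, -0.5581], [-0.0071, 0.765, 0.644, 0.9587], [0.0, 0.0, 0.0, 1.0]]}
side {'fx': 386.5818, 'fy': 386.5818, 'cx': 279.7144, 'cy': 205.6498, 'cam_to_world': [[0.9894, -0.1131, 0.0915, 0.5038], [0.1455, 0.7736, -0.6168, -0.6689], [-0.001, 0.6235, 0.7818, 0.8985], [0.0, 0.0, 0.0, 1.0]]}
wrist {'fx': 337.5542, 'fy': 337.5542, 'cx': 282.1415, 'cy': 208.0119, 'cam_to_world': [[0.3408, -0.9038, -0.2591, 0.1468], [0.9402, 0.327, 0.0958, 0.611], [-0.0019, -0.2762, 0.9611, 0.3725], [0.0, 0.0, 0.0, 1.0]]}
{'time': 0.15, 'joint_pos': array([ 1.10398951e+00,  5.32004796e-02,  1.61398895e+00, -9.59905529e-06,
        1.47601325e+00, -1.18992275e-01]), 'joint_vel': array([-6.60546328e-05, -4.12079189e-03, -2.91089534e-03,  2.97421664e-05,
        4.74548076e-04, -6.39346869e-04]), 'joint_efforts': array([ 6.16855577e-04, -3.94238913e+01, -3.70721877e+01, -7.56323925e-05,
        4.63333228e-03, -4.44884833e-06]), 'tool_pos': array([0.21281674, 0.58716276, 0.25234216]), 'tool_rot': array([ 3.84843897e-04,  8.18792496e-01,  5.74089018e-01, -7.07082638e-04]), 'contact_force': array([-0.29284136, -0.01773625,  0.50755497]), 'ft_torque': array([ 0.02622324, -0.0312839 ,  0.01042999]), 'gripper_width': 0.9986009844455763} 0.022
```

View pics/scene0.png

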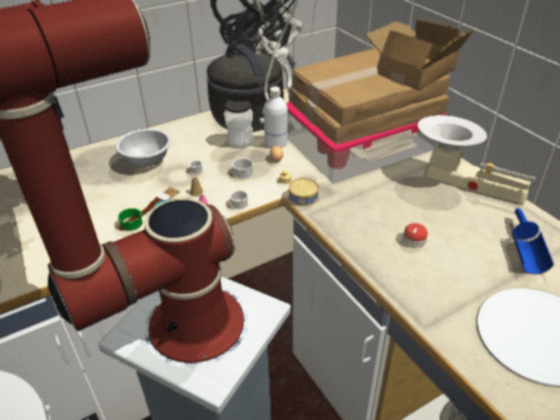

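View pics/side0.png

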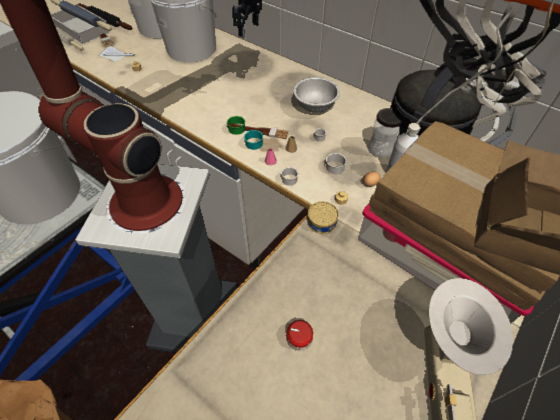

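Candidates (side picture):
- **Cutters:** grey rings at (336,163), (290,176) and (320,134). The look-alikes are green (236,125) and turquoise (254,141).
- **Nozzle:** brass cone at (291,144); the pink one at (270,157) is the look-alike.
- **Weight:** brass at (342,197). There is also a small brassy thing at (136,66), far away.
- **Row ends:** tin (322,216), timer (300,333).
- **Brush:** (258,130).

Next is a close crop plus ray casts.

```bash
cat > h.py <<'E'
import numpy as np,cv2
from plant import manip
def cal(n): return manip.calibration(n)
def ray(c,u,v):
    T=np.array(c["cam_to_world"]); d=np.array([(u-c["cx"])/c["fx"],-(v-c["cy"])/c["fy"],-1.])
    return T[:3,3],T[:3,:3]@d
def onz(c,u,v,z=0.):
    o,d=ray(c,u,v); return o+d*(z-o[2])/d[2]
def proj(c,p):
    T=np.array(c["cam_to_world"]); q=T[:3,:3].T@(np.array(p)-T[:3,3]); return c["cx"]-c["fx"]*q[0]/q[2], c["cy"]+c["fy"]*q[1]/q[2]
def tri(c1,p1,c2,p2):
    A=[];b=[]
    for c,p in((c1,p1),(c2,p2)):
        o,d=ray(c,*p); d=d/np.linalg.norm(d); M=np.eye(3)-np.outer(d,d); A.append(M); b.append(M@o)
    return np.linalg.lstsq(np.vstack(A),np.hstack(b),rcond=None)[0]
E
python3 - <<'E'
from h import *
c=cal("side")
for n,u,v,z in [("tin",322,214,.04),("timer",300,332,.04),("cutA",336,160,.03),("cutB",290,173,.03),("cutC",320,133,.03),("nozzle tip",292,137,.05),("pink",270,150,.05),("weight",342,194,.03),("farbrass",136,64,.02),("green",236,122,.03),("turq",254,138,.03),("brushA",232,124,.01),("brushB",287,134,.01),("bowl",316,90,.06),("egg",371,179,.02)]:
    print(n,onz(c,u,v,z).round(3))
c2=cal("scene")
for n,u,v,z in [("tin",304,187,.04),("timer",416,231,.04),("cutA",242,166,.03),("cutB",239,197,.03),("cutC",196,166,.03),("weight",285,175,.03)]:
    print("s",n,onz(c2,u,v,z).round(3))
im=cv2.imread("pics/side0.png")[110:245,215:400]
cv2.imwrite("pics/crop1.png",cv2.resize(im,None,fx=4.3,fy=4.3,interpolation=cv2.INTER_CUBIC))
E
```

```text
tin [ 0.525 -0.004  0.04 ]
timer [ 0.502 -0.345  0.04 ]
cutA [0.552 0.225 0.03 ]
cutB [0.415 0.148 0.03 ]
cutC [0.491 0.347 0.03 ]
nozzle tip [0.402 0.29  0.05 ]
pink [0.341 0.219 0.05 ]
weight [0.577 0.086 0.03 ]
farbrass [-0.292  0.675  0.02 ]
green [0.198 0.362 0.03 ]
turq [0.275 0.29  0.03 ]
brushA [0.179 0.373 0.01 ]
brushB [0.379 0.348 0.01 ]
bowl [0.458 0.545 0.06 ]
egg [0.663 0.169 0.02 ]
s tin [ 0.524 -0.002  0.04 ]
s timer [ 0.491 -0.345  0.04 ]
s cutA [0.542 0.22  0.03 ]
s cutB [0.407 0.144 0.03 ]
s cutC [0.476 0.344 0.03 ]
s weight [0.563 0.081 0.03 ]
```

View pics/crop1.png

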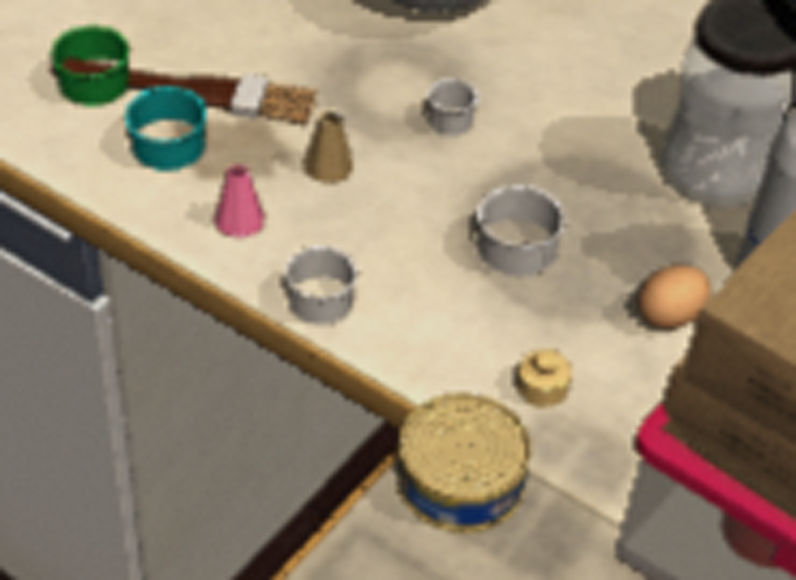

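The crop settles it: large ring at crop (520,228), middle (320,284), small (452,105), brass cone (330,147) beside the brush, and the knobbed weight (545,376). The pink, green and turquoise look-alikes are separate. I'll move over the area for a precise wrist view, turning the tool so tool x = world y and tool y = world x.

```bash
python3 -m pendant '{"linear":[[-5,6,-2],[-10,12,-4],[-15,19,-6],[-20,25,-8],[-24.7,31,-8],[-24.7,31,-8],[-24.7,31,-8],[-24.7,31,-8],[-24.7,31,-8],[-24.7,31,-8]],"rotation":[[0,0,-5],[0,0,-10],[0,0,-15],[0,0,-20],[0,0,-20],[0,0,-20],[0,0,-20],[0,0,-20],[0,0,-20],[0,0,-20]],"grip":[0,0,0,0,0,0,0,0,0,0]}'
python3 -m pendant '{"linear":[[0,0,0],[0,0,0],[0,0,0],[0,0,0],[0,0,0],[0,0,0],[0,0,0],[0,0,0],[0,0,0],[0,0,0]],"rotation":[[0,0,0],[0,0,0],[0,0,0],[0,0,0],[0,0,0],[0,0,0],[0,0,0],[0,0,0],[0,0,0],[0,0,0]],"grip":[0,0,0,0,0,0,0,0,0,0]}'
python3 - <<'E'
from h import *
import json
c=cal("wrist"); im=manip.grab_frame("wrist"); cv2.imwrite("pics/w1.png",im[:,:,::-1])
json.dump({k:np.array(v).tolist() for k,v in c.items()},open("w1.json","w"))
E
```

```text
time: 0.98
tool_pos: [0.4214, 0.247, 0.3338]
tool_rot: [0.001, 0.707, 0.707, 0.0]
contact_force: [0.0, -0.2, 0.3]
gripper_width: 1.0
time: 1.82
tool_pos: [0.4202, 0.2499, 0.3333]
tool_rot: [-0.0, 0.707, 0.708, -0.0]
contact_force: [-0.0, 0.6, -0.1]
gripper_width: 1.001
```

View pics/w1.png

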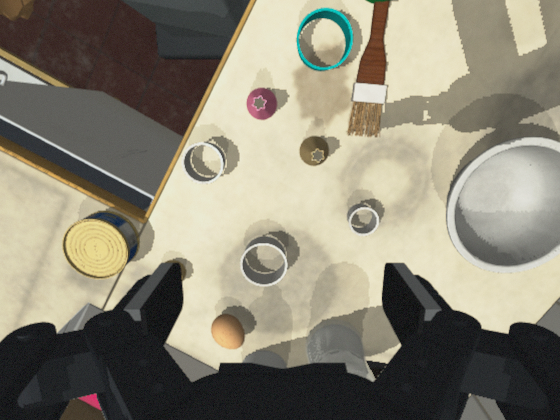

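The wrist view shows the large ring (265,260), middle (205,161), small (363,219), brass nozzle (315,151), weight (175,270) partly behind a finger, and the tin (97,247). Next I'll fit the rims.

Run:
```python
from h import *
import json
c=json.load(open("w1.json")); im=cv2.imread("pics/w1.png")
S=4
out=[]
hs=cv2.cvtColor(im,cv2.COLOR_BGR2HSV)
for n,u,v,R,z in [("L",265,260,.032,.033),("M",205,161,.026,.031),("S",363,219,.020,.027),("nozzle",315,152,.009,.051),("tin",97,247,.043,.040)]:
    p=onz(c,u,v,z); a=np.array(proj(c,p)); r=np.linalg.norm(np.array(proj(c,p+[0,R,0]))-a)
    w=int(r*1.7)+4; x0,y0=u-w,v-w
    cr=cv2.resize(im[y0:y0+2*w,x0:x0+2*w],None,fx=S,fy=S,interpolation=cv2.INTER_CUBIC)
    g=cv2.cvtColor(cr,cv2.COLOR_BGR2GRAY)
    h=cv2.HoughCircles(cv2.GaussianBlur(g,(0,0),2),cv2.HOUGH_GRADIENT,1.5,10,param1=120,param2=15,minRadius=int(r*S*.85),maxRadius=int(r*S*1.12))
    if h is None: print(n,"none");continue
    for k,(x,y,rr) in enumerate(h[0][:2]):
        U,V=x0+(x+.5)/S-.5,y0+(y+.5)/S-.5
        print(n,round(U,1),round(V,1),round(rr/S,1),"exp",round(r,1),onz(c,U,V,z).round(4))
        cv2.circle(cr,(int(x),int(y)),int(rr),((0,0,255),(255,0,0))[k],1)
    out.append(cv2.resize(cr,(260,260)))
out+= [np.zeros_like(out[0])]*(6-len(out))
cv2.imwrite("pics/fit1.png",np.vstack([np.hstack(out[:3]),np.hstack(out[3:6])]))
```

```text
L 263.6 260.1 23.5 exp 23.6 [0.5444 0.2246 0.033 ]
L 263.2 263.1 21.0 exp 23.6 [0.5488 0.224  0.033 ]
M 202.9 161.9 19.0 exp 20.8 [0.4115 0.1503 0.031 ]
M 207.8 158.6 18.2 exp 20.8 [0.4073 0.1567 0.031 ]
S 362.7 219.8 13.2 exp 15.1 [0.4887 0.3567 0.027 ]
S 364.2 222.1 15.5 exp 15.1 [0.4918 0.3589 0.027 ]
nozzle 317.2 155.3 6.9 exp 7.6 [0.4005 0.2912 0.051 ]
nozzle 309.7 145.2 8.3 exp 7.6 [0.3886 0.282  0.051 ]
tin 100.1 240.7 35.0 exp 32.6 [0.5139 0.0109 0.04  ]
tin 98.9 244.1 33.8 exp 32.6 [0.5186 0.0087 0.04  ]
```

View pics/fit1.png

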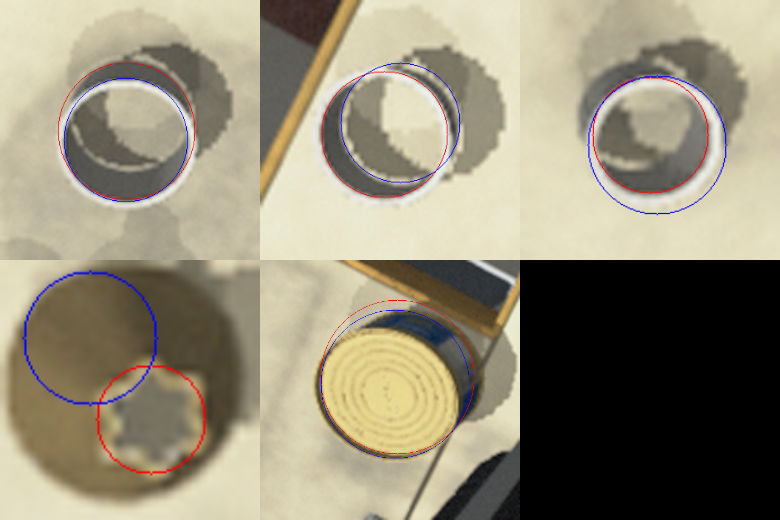

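The inner-rim fits look good for all three rings (L second, M and S first), and so does the nozzle tip. Now a look at the tin, timer and weight from above.

```bash
python3 -m pendant '{"linear":[[-3,1,0],[-7,2,0],[-11,3,0],[-15,4,0],[-19,5,0],[-23,5,0],[-27,5,0],[-31,5,0],[-34,5,0],[-35,5,0]],"rotation":[[0,0,0],[0,0,0],[0,0,0],[0,0,0],[0,0,0],[0,0,0],[0,0,0],[0,0,0],[0,0,0],[0,0,0]],"grip":[0,0,0,0,0,0,0,0,0,0]}'
python3 -m pendant '{"linear":[[0,0,0],[0,0,0],[0,0,0],[0,0,0],[0,0,0],[0,0,0],[0,0,0],[0,0,0],[0,0,0],[0,0,0]],"rotation":[[0,0,0],[0,0,0],[0,0,0],[0,0,0],[0,0,0],[0,0,0],[0,0,0],[0,0,0],[0,0,0],[0,0,0]],"grip":[0,0,0,0,0,0,0,0,0,0]}'
python3 - <<'E'
from h import *
import json
c=cal("wrist"); im=manip.grab_frame("wrist"); cv2.imwrite("pics/w2.png",im[:,:,::-1])
json.dump({k:np.array(v).tolist() for k,v in c.items()},open("w2.json","w"))
E
```

```text
time: 2.7
tool_pos: [0.4703, -0.1038, 0.3333]
tool_rot: [0.0, 0.708, 0.706, -0.0]
contact_force: [-0.9, -0.1, -1.0]
gripper_width: 1.001
time: 3.53
tool_pos: [0.4707, -0.1002, 0.3333]
tool_rot: [-0.0, 0.707, 0.708, 0.0]
contact_force: [-1.5, -0.1, -0.2]
gripper_width: 1.003
```

View pics/w2.png

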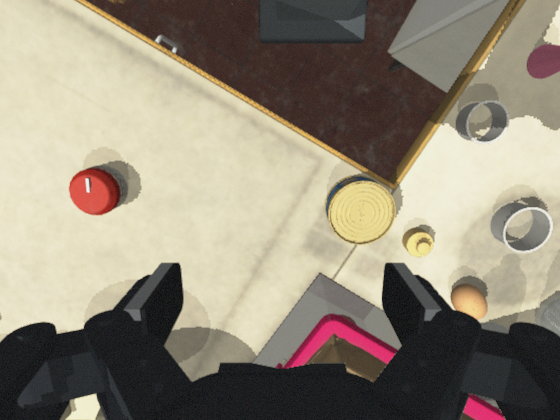

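Tin lid at (362,211), timer (95,190), and the weight's knob at (423,244), clear of everything. Next I'll fit them and recheck the L and M rims in this view.

Run:
```python
from h import *
import json
c=json.load(open("w2.json")); im=cv2.imread("pics/w2.png"); hs=cv2.cvtColor(im,cv2.COLOR_BGR2HSV)
S=4
vis=[]
def crop(u,v,w): return cv2.resize(im[v-w:v+w,u-w:u+w],(260,260),interpolation=cv2.INTER_CUBIC)
def blob(mask,u,v,w):
    m=np.zeros_like(mask); m[v-w:v+w,u-w:u+w]=mask[v-w:v+w,u-w:u+w]
    cs,_=cv2.findContours(m,cv2.RETR_EXTERNAL,cv2.CHAIN_APPROX_NONE); k=max(cs,key=cv2.contourArea)
    return cv2.fitEllipse(cv2.convexHull(k))
def add(e,u,v,w):
    f=260/(2*w); a=crop(u,v,w); (x,y),(p,q),t=e
    cv2.ellipse(a,(((x-u+w+.5)*f,(y-v+w+.5)*f),(p*f,q*f),t),(255,0,255),1); vis.append(a)
yel=cv2.inRange(hs,(15,85,130),(35,255,255))
e=blob(yel,362,211,45); add(e,362,211,45); T=onz(c,*e[0],.04); print("tin",e,T.round(4))
red=cv2.inRange(hs,(0,150,60),(8,255,255))|cv2.inRange(hs,(172,150,60),(180,255,255))
e=blob(red,95,190,40); add(e,95,190,40); print("timer",e,[onz(c,*e[0],z).round(4) for z in(.0225,.045)])
K=onz(c,*e[0],.0225)
e=blob(yel,420,243,20); add(e,420,243,20); print("weight body+knob",e,[onz(c,*e[0],z).round(4) for z in(.02,.03)])
print("row dist",np.linalg.norm((T-K)[:2]))
for n,u,v,R,z in [("L",528,230,.027,.033),("M",487,121,.0225,.031),("knob",425,244,.009,.035)]:
    p=onz(c,u,v,z); r=np.linalg.norm(np.array(proj(c,p+[0,R,0]))-np.array(proj(c,p))); w=int(r*1.7)+4; w=min(w,560-u)
    cr=cv2.resize(im[v-w:v+w,u-w:u+w],None,fx=S,fy=S,interpolation=cv2.INTER_CUBIC)
    h=cv2.HoughCircles(cv2.GaussianBlur(cv2.cvtColor(cr,cv2.COLOR_BGR2GRAY),(0,0),2),cv2.HOUGH_GRADIENT,1.5,10,param1=120,param2=12,minRadius=int(r*S*.85),maxRadius=int(r*S*1.15))
    if h is None: print(n,"none");continue
    x,y,rr=h[0][0]; U,V=u-w+(x+.5)/S-.5,v-w+(y+.5)/S-.5
    print(n,round(U,1),round(V,1),rr/S,r,onz(c,U,V,z).round(4)); cv2.circle(cr,(int(x),int(y)),int(rr),(0,0,255),1); vis.append(cv2.resize(cr,(260,260)))
vis+=[vis[0]*0]*(6-len(vis))
cv2.imwrite("pics/fit2.png",np.vstack([np.hstack(vis[:3]),np.hstack(vis[3:6])]))
```

```text
tin ((361.36993408203125, 212.0706329345703), (62.922428131103516, 68.22988891601562), 64.22589874267578) [0.5246 0.001  0.04  ]
timer ((94.37484741210938, 190.97779846191406), (44.9736213684082, 50.55933380126953), 113.2956314086914) [array([ 0.5016, -0.3464,  0.0225]), array([ 0.4963, -0.3336,  0.045 ])]
weight body+knob ((417.3349914550781, 241.92567443847656), (26.517301559448242, 31.042264938354492), 116.55297088623047) [array([0.5734, 0.0858, 0.02  ]), array([0.5694, 0.0815, 0.03  ])]
row dist 0.3482031460570745
L 526.9 225.6 22.4625 20.439441131467866 [0.5449 0.2218 0.033 ]
M 484.4 119.9 21.0375 18.554905054163527 [0.4106 0.1446 0.031 ]
knob 423.3 248.3 6.0625 6.761592968038859 [0.5766 0.0884 0.035 ]
```

View pics/fit2.png

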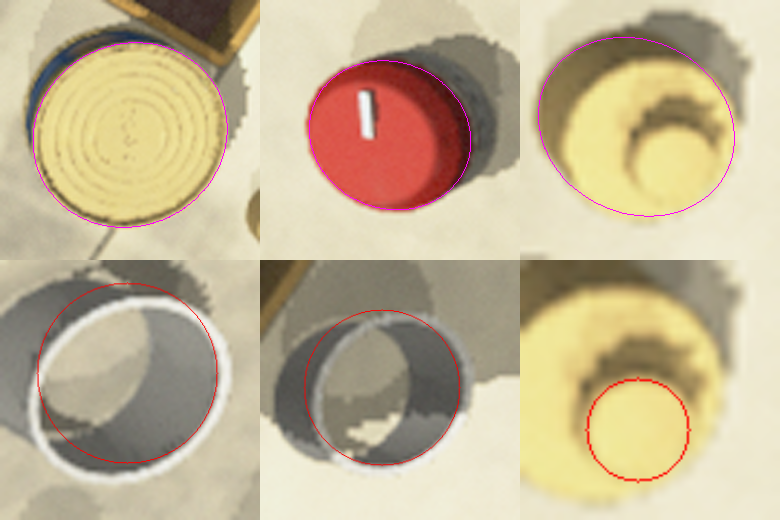

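Tin (0.525,0.001), knob (0.577,0.088), and timer's top face re-read at about (0.498,-0.343). That gives 0.345 m tin to timer, matching the brief.

Targets: L (0.505,-0.257), M (0.511,-0.171), S (0.518,-0.085).

I'll grip the rings with the jaws along x, clear of their neighbours in the row. First the large one.

```bash
python3 -m pendant '{"linear":[[3,1,1],[6.5,2,3],[10,3,5],[13.5,4,7],[17,5,9],[20.5,6,11],[24,7,13],[27.5,7.8,15],[30.5,7.8,17],[32.4,7.8,18]],"rotation":[[0,0,7],[0,0,14],[0,0,21],[0,0,28],[0,0,35],[0,0,42],[0,0,49],[0,0,56],[0,0,63],[0,0,70]],"grip":[0,0,0,0,0,0,0,0,0,0]}'
python3 -m pendant '{"linear":[[0,0,0],[0,0,0],[0,0,0],[0,0,0],[0,0,0],[0,0,0],[0,0,0],[0,0,0],[0,0,0],[0,0,0]],"rotation":[[0,0,5],[0,0,10],[0,0,15],[0,0,20],[0,0,20],[0,0,20],[0,0,20],[0,0,20],[0,0,20],[0,0,20]],"grip":[0,0,0,0,0,0,0,0,0,0]}'
python3 - <<'E'
from h import *
import json
s=manip.state(); print(s["tool_pos"],s["tool_rot"],s["joint_pos"].round(2))
c=cal("wrist"); im=manip.grab_frame("wrist"); cv2.imwrite("pics/w3.png",im[:,:,::-1])
json.dump({k:np.array(v).tolist() for k,v in c.items()},open("w3.json","w"))
print(proj(c,[.5488,.224,.033]),proj(c,s["tool_pos"]))
E
```

```text
time: 4.42
tool_pos: [0.5478, 0.226, 0.1511]
tool_rot: [-0.0, 0.983, 0.185, -0.001]
contact_force: [1.2, -0.5, -1.2]
gripper_width: 1.0
time: 5.25
tool_pos: [0.5483, 0.2238, 0.1533]
tool_rot: [-0.0, 1.0, 0.015, 0.0]
contact_force: [1.0, 0.1, -0.8]
gripper_width: 0.995
[0.54831526 0.22377559 0.15333749] [-1.51398622e-05  9.99891049e-01  1.47610353e-02  2.91653998e-05] [0.26 0.06 1.78 0.   1.3  0.23]
(np.float64(282.99586657780964), np.float64(208.71389897884302)) (np.float64(282.8431038738765), np.float64(292.8266350458496))
```

View pics/w3.png

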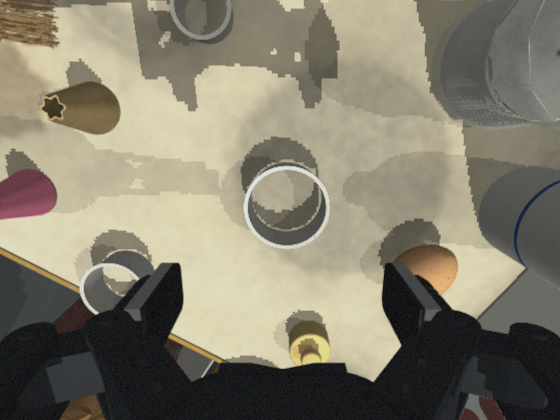

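The large ring's rim is centred at (287,207), within 3 mm of prediction. Descend and grip.

```bash
python3 -m pendant '{"linear":[[0.3,0,3],[0.3,0,6],[0.3,0,9],[0.3,0,11],[0.3,0,12],[0.3,0,12.6],[0.3,0,12.6],[0.3,0,12.6],[0.3,0,12.6],[0.3,0,12.6]],"rotation":[[0,0,1.7],[0,0,1.7],[0,0,1.7],[0,0,1.7],[0,0,1.7],[0,0,1.7],[0,0,1.7],[0,0,1.7],[0,0,1.7],[0,0,1.7]],"grip":[0,0,0,0,0,0,0,0,0,0]}'
python3 -m pendant '{"linear":[[0,0,0],[0,0,0],[0,0,0],[0,0,0],[0,0,0],[0,0,0],[0,0,0],[0,0,0],[0,0,0],[0,0,0]],"rotation":[[0,0,0],[0,0,0],[0,0,0],[0,0,0],[0,0,0],[0,0,0],[0,0,0],[0,0,0],[0,0,0],[0,0,0]],"grip":[1,1,1,1,1,1,1,1,1,1]}'
python3 -m pendant '{"linear":[[0,0,0],[0,0,-1],[0,0,-2],[0,0,-4],[0,0,-6],[0,0,-8],[0,0,-10],[0,0,-11],[0,0,-12],[0,0,-12]],"rotation":[[0,0,0],[0,0,0],[0,0,0],[0,0,0],[0,0,0],[0,0,0],[0,0,0],[0,0,0],[0,0,0],[0,0,0]],"grip":[1,1,1,1,1,1,1,1,1,1]}'
python3 -c "
from h import *
s=manip.state();print(s['tool_pos'],s['tool_rot'],s['joint_pos'].round(2),s['gripper_width'])
im=manip.grab_frame('wrist'); cv2.imwrite('pics/w4.png',im[:,:,::-1])"
```

```text
time: 6.13
tool_pos: [0.5527, 0.2243, 0.0292]
tool_rot: [-0.0, 1.0, -0.0, 0.002]
contact_force: [1.0, -0.1, 0.0]
gripper_width: 0.997
time: 6.97
tool_pos: [0.5528, 0.2242, 0.0287]
tool_rot: [-0.0, 1.0, -0.0, 0.002]
contact_force: [2.6, -0.4, 5.4]
gripper_width: 0.72
time: 7.8
tool_pos: [0.5521, 0.2242, 0.1495]
tool_rot: [-0.0, 1.0, -0.0, 0.001]
contact_force: [0.0, -0.2, -0.7]
gripper_width: 0.721
[0.55205523 0.22423431 0.1494684 ] [-3.94711782e-04  9.99998902e-01 -2.02150912e-04  1.41418523e-03] [0.26 0.07 1.78 0.   1.3  0.26] 0.7206312157817711
```

View pics/w4.png

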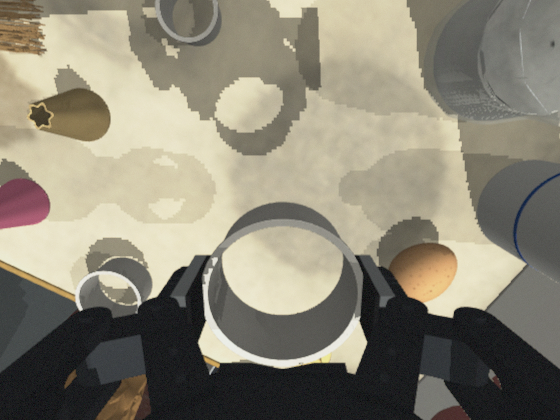

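The ring is held level at 61 mm opening. Carry it to the timer end.

```bash
python3 -m pendant '{"linear":[[-1.5,1,0],[-3,3,0],[-4.7,6,0],[-4.7,10,0],[-4.7,14,0],[-4.7,18,0],[-4.7,22,0],[-4.7,26,0],[-4.7,30,0],[-4.7,33,0]],"rotation":[[0,0,0],[0,0,0],[0,0,0],[0,0,0],[0,0,0],[0,0,0],[0,0,0],[0,0,0],[0,0,0],[0,0,0]],"grip":[1,1,1,1,1,1,1,1,1,1]}'
python3 -m pendant '{"linear":[[0,4,0],[0,8,0],[0,12,0],[0,14,1],[0,15.1,2],[0,15.1,4],[0,15.1,6],[0,15.1,8],[0,15.1,9],[0,15.1,9]],"rotation":[[0,0,0],[0,0,0],[0,0,0],[0,0,0],[0,0,0],[0,0,0],[0,0,0],[0,0,0],[0,0,0],[0,0,0]],"grip":[1,1,1,1,1,1,1,1,1,1]}'
python3 -c "
from h import *
s=manip.state();print(s['tool_pos'],s['tool_rot'],s['gripper_width'])
import json
c=cal('wrist');im=manip.grab_frame('wrist'); cv2.imwrite('pics/w5.png',im[:,:,::-1])
json.dump({k:np.array(v).tolist() for k,v in c.items()},open('w5.json','w'))
for n in('side','scene'):
  cv2.imwrite('pics/%s5.png'%n,manip.grab_frame(n)[:,:,::-1])
"
```

```text
time: 8.68
tool_pos: [0.5027, -0.1085, 0.1456]
tool_rot: [-0.0, 1.0, -0.001, -0.001]
contact_force: [0.3, -0.0, -0.6]
gripper_width: 0.718
time: 9.52
tool_pos: [0.5013, -0.2544, 0.0526]
tool_rot: [-0.003, 1.0, 0.0, -0.004]
contact_force: [-0.3, 2.0, -0.5]
gripper_width: 0.719
[ 0.50125873 -0.25438981  0.0526182 ] [-2.60085112e-03  9.99990119e-01  1.06478809e-04 -3.60362154e-03] 0.7190050038653368
```

View pics/w5.png

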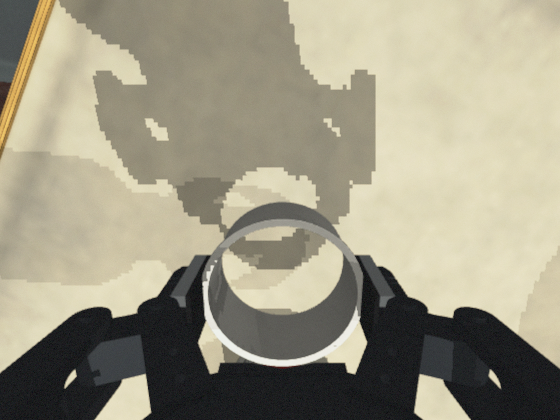

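```bash
python3 -m pendant '{"linear":[[0.3,0.2,0],[0.3,0.2,0],[0.3,0.2,0.5],[0.3,0.2,1],[0.3,0.2,1.4],[0.3,0.2,1.8],[0.3,0.2,2.1],[0.3,0.2,2.3],[0.3,0.2,2.3],[0.3,0.2,2.3]],"rotation":[[0,0,0],[0,0,0],[0,0,0],[0,0,0],[0,0,0],[0,0,0],[0,0,0],[0,0,0],[0,0,0],[0,0,0]],"grip":[1,1,1,1,1,1,1,1,1,1]}'
python3 -m pendant '{"linear":[[0,0,0],[0,0,0],[0,0,0],[0,0,0],[0,0,0],[0,0,0],[0,0,0],[0,0,0],[0,0,0],[0,0,0]],"rotation":[[0,0,0],[0,0,0],[0,0,0],[0,0,0],[0,0,0],[0,0,0],[0,0,0],[0,0,0],[0,0,0],[0,0,0]],"grip":[0.8,0.6,0.4,0.2,0,0,0,0,0,0]}'
python3 -m pendant '{"linear":[[0,0,-1],[0,0,-3],[0,0,-6],[0,0,-9],[0,0,-12],[0,0,-15],[0,0,-15],[0,0,-15],[0,0,-15],[0,0,-15]],"rotation":[[0,0,0],[0,0,0],[0,0,0],[0,0,0],[0,0,0],[0,0,0],[0,0,0],[0,0,0],[0,0,0],[0,0,0]],"grip":[0,0,0,0,0,0,0,0,0,0]}'
python3 -c "
from h import *
import json
s=manip.state();print(s['tool_pos'],s['tool_rot'],s['gripper_width'])
c=cal('wrist');im=manip.grab_frame('wrist'); cv2.imwrite('pics/w6.png',im[:,:,::-1])
json.dump({k:np.array(v).tolist() for k,v in c.items()},open('w6.json','w'))
print(proj(c,[.505,-.257,.033]))"
```

```text
time: 10.5
tool_pos: [0.507, -0.259, 0.0341]
tool_rot: [-0.0, 1.0, -0.0, -0.0]
contact_force: [0.3, 0.2, -0.2]
gripper_width: 0.719
time: 11.33
tool_pos: [0.5071, -0.2591, 0.0343]
tool_rot: [-0.0, 1.0, -0.0, 0.0]
contact_force: [0.1, -0.2, 0.5]
gripper_width: 1.001
time: 12.17
tool_pos: [0.5062, -0.2585, 0.1827]
tool_rot: [-0.001, 1.0, -0.0, -0.001]
contact_force: [-0.6, -0.3, 0.3]
gripper_width: 0.999
[ 0.50620386 -0.25846151  0.18271657] [-7.84681781e-04  9.99998962e-01 -2.45751387e-04 -1.18355082e-03] 0.9988070172384512
(np.float64(281.28514676482365), np.float64(197.6666007341669))
```

```bash
cat >> h.py <<'E'
def ring(im,c,u,v,R,z,S=4):
    p=onz(c,u,v,z); r=np.linalg.norm(np.array(proj(c,p+[0,R,0]))-np.array(proj(c,p))); w=int(r*1.6)+6
    cr=cv2.resize(im[v-w:v+w,u-w:u+w],None,fx=S,fy=S,interpolation=cv2.INTER_CUBIC)
    h=cv2.HoughCircles(cv2.GaussianBlur(cv2.cvtColor(cr,cv2.COLOR_BGR2GRAY),(0,0),2),cv2.HOUGH_GRADIENT,1.5,10,param1=120,param2=12,minRadius=int(r*S*.88),maxRadius=int(r*S*1.12))
    if h is None: return None
    return [(round(float(u-w+x/S),1),round(float(v-w+y/S),1),round(float(rr/S/r*R),4),onz(c,u-w+x/S,v-w+y/S,z).round(4)) for x,y,rr in h[0][:2]]
E
python3 -c "
from h import *
import json
c=json.load(open('w6.json')); print(ring(cv2.imread('pics/w6.png'),c,281,198,.0285,.033))"
python3 -m pendant '{"linear":[[-1,-3,0],[-2,-7,0],[-3,-11,0],[-4,-15,0],[-5,-19,0],[-6,-23,0],[-7,-27,0],[-8,-31,0],[-9,-35,0],[-9.5,-38,1]],"rotation":[[0,0,0],[0,0,0],[0,0,0],[0,0,0],[0,0,0],[0,0,0],[0,0,0],[0,0,0],[0,0,0],[0,0,0]],"grip":[0,0,0,0,0,0,0,0,0,0]}'
python3 -m pendant '{"linear":[[0,-2,1],[0,-2.9,2],[0,-2.9,3],[0,-2.9,4],[0,-2.9,5],[0,-2.9,5],[0,-2.9,5],[0,-2.9,5],[0,-2.9,5],[0,-2.9,5]],"rotation":[[0,0,0],[0,0,0],[0,0,0],[0,0,0],[0,0,0],[0,0,0],[0,0,0],[0,0,0],[0,0,0],[0,0,0]],"grip":[0,0,0,0,0,0,0,0,0,0]}'
python3 -c "
from h import *
import json
s=manip.state();print(s['tool_pos'],s['tool_rot'],s['gripper_width'])
c=cal('wrist');im=manip.grab_frame('wrist'); cv2.imwrite('pics/w7.png',im[:,:,::-1])
json.dump({k:np.array(v).tolist() for k,v in c.items()},open('w7.json','w'))
u,v=map(int,proj(c,[.4115,.1503,.031])); print(u,v,ring(im,c,u,v,.0235,.031))
a=cv2.imread('pics/w6.png');cv2.imwrite('pics/cmp7.png',cv2.resize(np.hstack([a,im[:,:,::-1]]),None,fx=.7,fy=.7))"
```

```text
[(284.3, 198.3, 0.0289, array([ 0.5075, -0.2575,  0.033 ])), (284.3, 190.4, 0.0261, array([ 0.5075, -0.2509,  0.033 ]))]
time: 13.05
tool_pos: [0.4114, 0.1235, 0.1748]
tool_rot: [-0.0, 1.0, 0.0, 0.001]
contact_force: [1.5, 0.3, 0.2]
gripper_width: 0.998
time: 13.88
tool_pos: [0.4129, 0.1498, 0.1251]
tool_rot: [-0.0, 1.0, -0.001, 0.001]
contact_force: [-0.4, -0.0, -0.5]
gripper_width: 1.001
[0.41288026 0.14979442 0.12512079] [-1.27382502e-04  9.99999536e-01 -5.89622737e-04  7.51500958e-04] 1.0010524734974682
280 219 [(282.6, 215.2, 0.0255, array([0.4132, 0.1531, 0.031 ])), (282.9, 218.2, 0.0235, array([0.4134, 0.151 , 0.031 ]))]
```

View pics/cmp7.png

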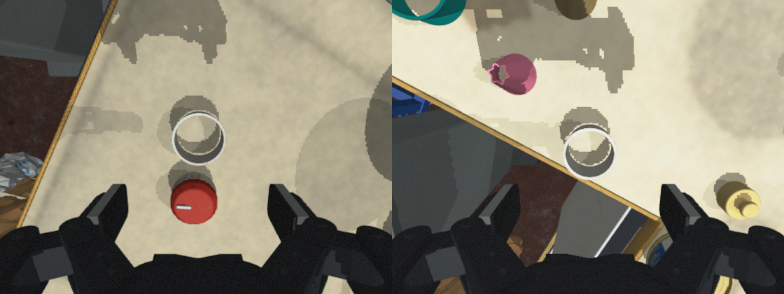

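The left half shows L standing upright beside the timer at (0.5075,-0.2575). The right half shows M centred under the jaws at (0.413,0.151). Descend and grip M.

```bash
python3 -m pendant '{"linear":[[0,0,3],[0,-0.1,6],[0,-0.1,8],[0,-0.1,9],[0,-0.1,9.8],[0,-0.1,9.8],[0,-0.1,9.8],[0,-0.1,9.8],[0,-0.1,9.8],[0,-0.1,9.8]],"rotation":[[0,0,0],[0,0,0],[0,0,0],[0,0,0],[0,0,0],[0,0,0],[0,0,0],[0,0,0],[0,0,0],[0,0,0]],"grip":[0,0,0,0,0,0,0,0,0,0]}'
python3 -m pendant '{"linear":[[0,0,0],[0,0,0],[0,0,0],[0,0,0],[0,0,0],[0,0,0],[0,0,0],[0,0,0],[0,0,0],[0,0,0]],"rotation":[[0,0,0],[0,0,0],[0,0,0],[0,0,0],[0,0,0],[0,0,0],[0,0,0],[0,0,0],[0,0,0],[0,0,0]],"grip":[1,1,1,1,1,1,1,1,1,1]}'
python3 -m pendant '{"linear":[[0,0,0],[0,0,-1],[0,0,-2],[0,0,-4],[0,0,-6],[0,0,-8],[0,0,-10],[0,0,-11],[0,0,-12],[0,0,-12]],"rotation":[[0,0,0],[0,0,0],[0,0,0],[0,0,0],[0,0,0],[0,0,0],[0,0,0],[0,0,0],[0,0,0],[0,0,0]],"grip":[1,1,1,1,1,1,1,1,1,1]}'
python3 -c "
from h import *
import json
s=manip.state();print(s['tool_pos'],s['tool_rot'],s['gripper_width'])
c=cal('wrist');im=manip.grab_frame('wrist'); cv2.imwrite('pics/w8.png',im[:,:,::-1])
a=cv2.imread('pics/w6.png');cc=json.load(open('w6.json'))
hs=cv2.cvtColor(a,cv2.COLOR_BGR2HSV)
m=cv2.inRange(hs,(0,150,170),(8,255,255))|cv2.inRange(hs,(172,150,170),(180,255,255))
k=max(cv2.findContours(m,0,1)[0],key=cv2.contourArea);e=cv2.fitEllipse(cv2.convexHull(k));print(e,onz(cc,*e[0],.045))"
```

```text
time: 14.77
tool_pos: [0.4132, 0.1512, 0.0275]
tool_rot: [-0.0, 1.0, -0.0, 0.001]
contact_force: [-0.1, -0.6, -0.2]
gripper_width: 0.999
time: 15.6
tool_pos: [0.412, 0.1511, 0.0268]
tool_rot: [0.0, 1.0, -0.0, -0.001]
contact_force: [-3.9, -0.1, 6.6]
gripper_width: 0.581
time: 16.43
tool_pos: [0.4135, 0.1513, 0.1488]
tool_rot: [-0.0, 1.0, -0.0, 0.002]
contact_force: [-0.1, 0.7, -0.1]
gripper_width: 0.582
[0.41354439 0.15125514 0.14878755] [-3.79266483e-04  9.99997564e-01 -2.41773769e-04  2.16094327e-03] 0.5823898025575258
((277.4089660644531, 295.7768859863281), (47.7785758972168, 53.9908332824707), 96.12873077392578) [ 0.50162098 -0.34083391  0.045     ]
```

```bash
python3 -m pendant '{"linear":[[0.5,3,0],[1,7,0],[2,11,0],[3,15,0],[4.5,19,0],[6,23,0],[7.5,27,0],[9,30,0],[9.9,32.2,0],[9.9,32.2,0]],"rotation":[[0,0,0],[0,0,0],[0,0,0],[0,0,0],[0,0,0],[0,0,0],[0,0,0],[0,0,0],[0,0,0],[0,0,0]],"grip":[1,1,1,1,1,1,1,1,1,1]}'
python3 -m pendant '{"linear":[[0,0,1],[0,0,3],[0,0,5],[0,0,7],[0,0,8],[0,0,9],[0,0,9],[0,0,9],[0,0,9],[0,0,9]],"rotation":[[0,0,0],[0,0,0],[0,0,0],[0,0,0],[0,0,0],[0,0,0],[0,0,0],[0,0,0],[0,0,0],[0,0,0]],"grip":[1,1,1,1,1,1,1,1,1,1]}'
```

```text
time: 17.32
tool_pos: [0.5115, -0.1748, 0.1448]
tool_rot: [0.0, 1.0, -0.002, -0.001]
contact_force: [-1.0, 0.6, -0.6]
gripper_width: 0.582
time: 18.15
tool_pos: [0.5121, -0.1714, 0.0578]
tool_rot: [0.001, 1.0, -0.0, 0.001]
contact_force: [-0.6, 0.0, -0.5]
gripper_width: 0.581
```

```bash
python3 -m pendant '{"linear":[[0,0,0.5],[0,0,1],[0,0,1.5],[0,0,2],[0,0,2.5],[0,0,2.8],[0,0,3],[0,0,3],[0,0,3],[0,0,3]],"rotation":[[0,0,0],[0,0,0],[0,0,0],[0,0,0],[0,0,0],[0,0,0],[0,0,0],[0,0,0],[0,0,0],[0,0,0]],"grip":[1,1,1,1,1,1,1,1,1,1]}'
python3 -m pendant '{"linear":[[0,0,0],[0,0,0],[0,0,0],[0,0,0],[0,0,0],[0,0,0],[0,0,0],[0,0,0],[0,0,0],[0,0,0]],"rotation":[[0,0,0],[0,0,0],[0,0,0],[0,0,0],[0,0,0],[0,0,0],[0,0,0],[0,0,0],[0,0,0],[0,0,0]],"grip":[0.8,0.6,0.4,0.2,0,0,0,0,0,0]}'
python3 -m pendant '{"linear":[[0,0,-1],[0,0,-3],[0,0,-6],[0,0,-9],[0,0,-12],[0,0,-15],[0,0,-15],[0,0,-15],[0,0,-15],[0,0,-15]],"rotation":[[0,0,0],[0,0,0],[0,0,0],[0,0,0],[0,0,0],[0,0,0],[0,0,0],[0,0,0],[0,0,0],[0,0,0]],"grip":[0,0,0,0,0,0,0,0,0,0]}'
python3 -c "
from h import *
import json
s=manip.state();print(s['tool_pos'],s['tool_rot'],s['gripper_width'])
c=cal('wrist');im=manip.grab_frame('wrist'); cv2.imwrite('pics/w9.png',im[:,:,::-1])
u,v=map(int,proj(c,[.513,-.171,.031])); print(u,v,ring(im,c,u,v,.0235,.031))"
```

```text
time: 18.98
tool_pos: [0.5107, -0.171, 0.0268]
tool_rot: [-0.0, 1.0, -0.0, -0.001]
contact_force: [-2.9, 1.1, 6.0]
gripper_width: 0.581
time: 19.82
tool_pos: [0.5111, -0.171, 0.0263]
tool_rot: [0.0, 1.0, -0.0, -0.0]
contact_force: [0.8, 0.8, -0.6]
gripper_width: 0.998
time: 20.65
tool_pos: [0.5102, -0.1706, 0.1748]
tool_rot: [-0.001, 1.0, -0.0, -0.001]
contact_force: [0.9, -0.0, 0.3]
gripper_width: 1.005
[ 0.51015553 -0.17057812  0.17475188] [-6.12883532e-04  9.99998991e-01 -2.52678537e-04 -1.25648064e-03] 1.0051454017220285
286 201 [(284.4, 202.8, 0.0231, array([ 0.5115, -0.172 ,  0.031 ])), (284.4, 194.6, 0.0212, array([ 0.5115, -0.1651,  0.031 ]))]
```

```bash
python3 -m pendant '{"linear":[[0,-3,0],[0,-7,0],[0,-11,0],[0,-15,0],[0,-19,0],[0,-23,0],[0,-27,0],[0,-31,0],[-1,-35,0],[-2,-39,0]],"rotation":[[0,0,0],[0,0,0],[0,0,0],[0,0,0],[0,0,0],[0,0,0],[0,0,0],[0,0,0],[0,0,0],[0,0,0]],"grip":[0,0,0,0,0,0,0,0,0,0]}'
python3 -m pendant '{"linear":[[-0.1,-4,0],[-0.1,-8,0],[-0.1,-11,1],[-0.1,-13,2],[-0.1,-13.7,3],[-0.1,-13.7,4],[-0.1,-13.7,5],[-0.1,-13.7,5],[-0.1,-13.7,5],[-0.1,-13.7,5]],"rotation":[[0,0,0],[0,0,0],[0,0,0],[0,0,0],[0,0,0],[0,0,0],[0,0,0],[0,0,0],[0,0,0],[0,0,0]],"grip":[0,0,0,0,0,0,0,0,0,0]}'
python3 -c "
from h import *
import json
s=manip.state();print(s['tool_pos'],s['tool_rot'],s['gripper_width'])
c=cal('wrist');im=manip.grab_frame('wrist'); cv2.imwrite('pics/w10.png',im[:,:,::-1])
json.dump({k:np.array(v).tolist() for k,v in c.items()},open('w10.json','w'))
u,v=map(int,proj(c,[.4887,.3567,.027])); print(u,v,ring(im,c,u,v,.0175,.027))"
```

```text
time: 21.53
tool_pos: [0.4901, 0.2207, 0.1747]
tool_rot: [0.0, 1.0, -0.0, -0.001]
contact_force: [0.8, 0.5, 0.4]
gripper_width: 1.002
time: 22.37
tool_pos: [0.4908, 0.355, 0.1266]
tool_rot: [0.0, 1.0, -0.001, 0.0]
contact_force: [0.5, 0.4, 0.5]
gripper_width: 0.996
[0.4908074  0.35495206 0.12655951] [ 1.17743209e-05  9.99999464e-01 -1.02384796e-03  1.53493288e-04] 0.9956937986765558
279 214 [(283.1, 212.1, 0.0171, array([0.4913, 0.3588, 0.027 ])), (282.7, 201.6, 0.0162, array([0.4911, 0.3662, 0.027 ]))]
```

View pics/w10.png

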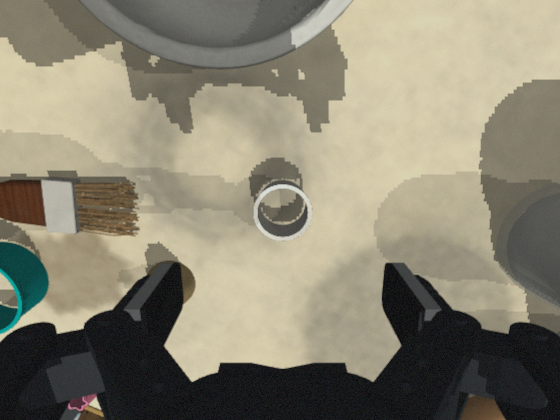

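S ring is at (283,212), i.e. (0.491,0.359), and the brush end at (138,210) is clear of the jaws. Grip S.

```bash
python3 -m pendant '{"linear":[[0,-0.4,2],[0,-0.4,5],[0,-0.4,8],[0,-0.4,9],[0,-0.4,10],[0,-0.4,10],[0,-0.4,10],[0,-0.4,10],[0,-0.4,10],[0,-0.4,10]],"rotation":[[0,0,0],[0,0,0],[0,0,0],[0,0,0],[0,0,0],[0,0,0],[0,0,0],[0,0,0],[0,0,0],[0,0,0]],"grip":[0,0,0,0,0,0,0,0,0,0]}'
python3 -m pendant '{"linear":[[0,0,0],[0,0,0],[0,0,0],[0,0,0],[0,0,0],[0,0,0],[0,0,0],[0,0,0],[0,0,0],[0,0,0]],"rotation":[[0,0,0],[0,0,0],[0,0,0],[0,0,0],[0,0,0],[0,0,0],[0,0,0],[0,0,0],[0,0,0],[0,0,0]],"grip":[1,1,1,1,1,1,1,1,1,1]}'
python3 -m pendant '{"linear":[[0,0,0],[0,0,0],[0,0,-2],[0,0,-4],[0,0,-6],[0,0,-8],[0,0,-10],[0,0,-11],[0,0,-12],[0,0,-12]],"rotation":[[0,0,0],[0,0,0],[0,0,0],[0,0,0],[0,0,0],[0,0,0],[0,0,0],[0,0,0],[0,0,0],[0,0,0]],"grip":[1,1,1,1,1,1,1,1,1,1]}'
python3 -c "
from h import *
s=manip.state();print(s['tool_pos'],s['tool_rot'],s['gripper_width'])"
```

```text
time: 23.25
tool_pos: [0.4914, 0.3605, 0.028]
tool_rot: [-0.001, 1.0, -0.0, 0.001]
contact_force: [0.3, 0.4, 0.0]
gripper_width: 1.0
time: 24.08
tool_pos: [0.4903, 0.3601, 0.0266]
tool_rot: [-0.0, 1.0, -0.0, -0.0]
contact_force: [-1.8, -0.7, 5.4]
gripper_width: 0.437
time: 24.92
tool_pos: [0.4913, 0.3604, 0.1481]
tool_rot: [-0.001, 1.0, -0.0, 0.001]
contact_force: [0.0, 1.1, -0.2]
gripper_width: 0.438
[0.49134511 0.36044145 0.14809001] [-7.45223350e-04  9.99998571e-01 -2.54604385e-04  1.49592712e-03] 0.43804360112283725
```

```bash
python3 -m pendant '{"linear":[[0,3,0],[0,7,0],[0,11,0],[0,15,0],[0,19,0],[0,23,0],[0.5,27,0],[1.5,31,0],[2.2,35,0],[2.7,39,0]],"rotation":[[0,0,0],[0,0,0],[0,0,0],[0,0,0],[0,0,0],[0,0,0],[0,0,0],[0,0,0],[0,0,0],[0,0,0]],"grip":[1,1,1,1,1,1,1,1,1,1]}'
python3 -m pendant '{"linear":[[0,3,0],[0,5.4,0],[0,5.4,1],[0,5.4,3],[0,5.4,5],[0,5.4,7],[0,5.4,8],[0,5.4,9],[0,5.4,9],[0,5.4,9]],"rotation":[[0,0,0],[0,0,0],[0,0,0],[0,0,0],[0,0,0],[0,0,0],[0,0,0],[0,0,0],[0,0,0],[0,0,0]],"grip":[1,1,1,1,1,1,1,1,1,1]}'
python3 -m pendant '{"linear":[[0,0,0],[0,0,0],[0,0,0],[0,0,0.5],[0,0,1],[0,0,1],[0,0,1],[0,0,1],[0,0,1],[0,0,1]],"rotation":[[0,0,0],[0,0,0],[0,0,0],[0,0,0],[0,0,0],[0,0,0],[0,0,0],[0,0,0],[0,0,0],[0,0,0]],"grip":[1,1,1,1,1,1,1,1,1,1]}'
```

```text
time: 25.75
tool_pos: [0.5165, -0.032, 0.1448]
tool_rot: [-0.0, 1.0, -0.0, -0.001]
contact_force: [0.9, 0.6, -0.1]
gripper_width: 0.439
time: 26.58
tool_pos: [0.5169, -0.0837, 0.0558]
tool_rot: [-0.0, 1.0, -0.0, -0.0]
contact_force: [0.1, 1.0, -0.4]
gripper_width: 0.435
time: 27.42
tool_pos: [0.5173, -0.0841, 0.0464]
tool_rot: [0.0, 1.0, -0.0, 0.0]
contact_force: [1.0, -0.3, -0.5]
gripper_width: 0.435
```

```bash
python3 -m pendant '{"linear":[[0,0,0.5],[0,0,1],[0,0,1.5],[0,0,2],[0,0,2],[0,0,2],[0,0,2],[0,0,2],[0,0,2],[0,0,2]],"rotation":[[0,0,0],[0,0,0],[0,0,0],[0,0,0],[0,0,0],[0,0,0],[0,0,0],[0,0,0],[0,0,0],[0,0,0]],"grip":[1,1,1,1,1,1,1,1,1,1]}'
python3 -m pendant '{"linear":[[0,0,0],[0,0,0],[0,0,0],[0,0,0],[0,0,0],[0,0,0],[0,0,0],[0,0,0],[0,0,0],[0,0,0]],"rotation":[[0,0,0],[0,0,0],[0,0,0],[0,0,0],[0,0,0],[0,0,0],[0,0,0],[0,0,0],[0,0,0],[0,0,0]],"grip":[0.8,0.6,0.4,0.2,0,0,0,0,0,0]}'
python3 -m pendant '{"linear":[[0,0,-1],[0,0,-3],[0,0,-6],[0,0,-9],[0,0,-12],[0,0,-15],[0,0,-15],[0,0,-15],[0,0,-15],[0,0,-15]],"rotation":[[0,0,0],[0,0,0],[0,0,0],[0,0,0],[0,0,0],[0,0,0],[0,0,0],[0,0,0],[0,0,0],[0,0,0]],"grip":[0,0,0,0,0,0,0,0,0,0]}'
python3 -c "
from h import *
import json
s=manip.state();print(s['tool_pos'],s['tool_rot'],s['gripper_width'])
c=cal('wrist');im=manip.grab_frame('wrist'); cv2.imwrite('pics/w11.png',im[:,:,::-1])
u,v=map(int,proj(c,[.518,-.085,.027])); print(u,v,ring(im,c,u,v,.0175,.027))
c=json.load(open('w3.json')); print(onz(c,53,107,.051),onz(c,103,108,0.),proj(c,[.577,.088,.035]))"
```

```text
time: 28.25
tool_pos: [0.5171, -0.0841, 0.0266]
tool_rot: [-0.0, 1.0, -0.0, -0.0]
contact_force: [-2.9, 1.2, 5.4]
gripper_width: 0.433
time: 29.08
tool_pos: [0.5171, -0.0841, 0.0263]
tool_rot: [0.0, 1.0, -0.0, 0.0]
contact_force: [0.6, -0.5, -0.3]
gripper_width: 1.002
time: 29.92
tool_pos: [0.5162, -0.0837, 0.1748]
tool_rot: [-0.0, 1.0, -0.0, -0.001]
contact_force: [0.2, 0.4, -0.3]
gripper_width: 1.001
[ 0.51615671 -0.08374905  0.17481112] [-4.05603563e-04  9.99999022e-01 -2.65684014e-04 -1.31195095e-03] 1.0012648929705428
285 201 [(284.1, 198.9, 0.0192, array([ 0.5172, -0.083 ,  0.027 ])), (283.7, 202.3, 0.0165, array([ 0.5169, -0.0859,  0.027 ]))]
[0.40135033 0.2917849  0.051     ] [0.40694649 0.29178942 0.        ] (np.float64(311.37025003973395), np.float64(364.2475955093056))
```

S stands at (0.517,-0.085). Now the nozzle.

```bash
python3 -m pendant '{"linear":[[-1,-3,0],[-2,-7,0],[-3,-11,0],[-4,-15,0],[-5,-19,0],[-7,-23,0],[-8,-27,0],[-9,-30,0],[-10,-33,0],[-11.5,-36,0]],"rotation":[[0,0,0],[0,0,0],[0,0,0],[0,0,0],[0,0,0],[0,0,0],[0,0,0],[0,0,0],[0,0,0],[0,0,0]],"grip":[0,0,0,0,0,0,0,0,0,0]}'
python3 -m pendant '{"linear":[[0,-1,0],[0,-1.5,1],[0,-1.5,2],[0,-1.5,2],[0,-1.5,2],[0,-1.5,2],[0,-1.5,2],[0,-1.5,2],[0,-1.5,2],[0,-1.5,2]],"rotation":[[0,0,0],[0,0,0],[0,0,0],[0,0,0],[0,0,0],[0,0,0],[0,0,0],[0,0,0],[0,0,0],[0,0,0]],"grip":[0,0,0,0,0,0,0,0,0,0]}'
python3 -c "
from h import *
import json
s=manip.state();print(s['tool_pos'],s['tool_rot'],s['gripper_width'])
c=cal('wrist');im=manip.grab_frame('wrist'); cv2.imwrite('pics/w12.png',im[:,:,::-1])
json.dump({k:np.array(v).tolist() for k,v in c.items()},open('w12.json','w'))
print(proj(c,[.401,.2915,.051]),ring(im,c,*map(int,proj(c,[.401,.2915,.051])),.008,.051))"
```

```text
time: 30.8
tool_pos: [0.4011, 0.2773, 0.1749]
tool_rot: [0.001, 1.0, -0.0, -0.001]
contact_force: [0.7, 0.2, 0.1]
gripper_width: 0.999
time: 31.63
tool_pos: [0.4027, 0.2909, 0.1567]
tool_rot: [-0.0, 1.0, -0.0, 0.0]
contact_force: [0.3, -0.3, -0.3]
gripper_width: 1.0
[0.40265004 0.29089993 0.15673856] [-1.75348567e-04  9.99999802e-01 -4.80807294e-04  3.65792032e-04] 0.9999950008865188
(np.float64(279.94399688713355), np.float64(214.00355325889717)) [(279.8, 214.1, 0.0084, array([0.4009, 0.2915, 0.051 ])), (279.1, 211.4, 0.0072, array([0.4004, 0.2934, 0.051 ]))]
```

View pics/w12.png

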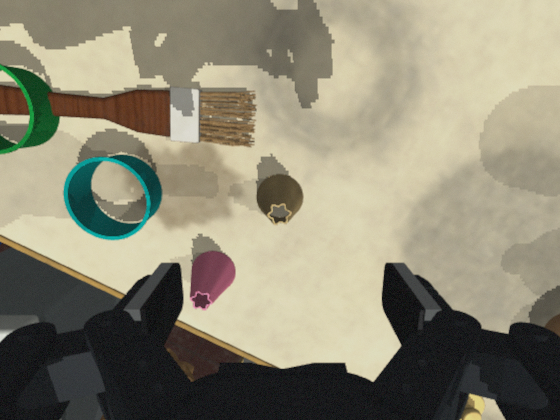

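Nozzle tip at (280,213), as predicted. The pink cone (210,280), turquoise ring and brush are clear. Pinch near the tip.

```bash
python3 -m pendant '{"linear":[[-0.1,0,2],[-0.1,0,5],[-0.1,0,8],[-0.1,0,9],[-0.1,0,10],[-0.1,0,10.5],[-0.1,0,10.5],[-0.1,0,10.5],[-0.1,0,10.5],[-0.1,0,10.5]],"rotation":[[0,0,0],[0,0,0],[0,0,0],[0,0,0],[0,0,0],[0,0,0],[0,0,0],[0,0,0],[0,0,0],[0,0,0]],"grip":[0,0,0,0,0,0,0.2,0.4,0.5,0.5]}'
python3 -m pendant '{"linear":[[0,0,0],[0,0,0],[0,0,0],[0,0,0],[0,0,0],[0,0,0],[0,0,0],[0,0,0],[0,0,0],[0,0,0]],"rotation":[[0,0,0],[0,0,0],[0,0,0],[0,0,0],[0,0,0],[0,0,0],[0,0,0],[0,0,0],[0,0,0],[0,0,0]],"grip":[1,1,1,1,1,1,1,1,1,1]}'
python3 -m pendant '{"linear":[[0,0,0],[0,0,0],[0,0,-0.5],[0,0,-1.5],[0,0,-3],[0,0,-5],[0,0,-7],[0,0,-9],[0,0,-9],[0,0,-9]],"rotation":[[0,0,0],[0,0,0],[0,0,0],[0,0,0],[0,0,0],[0,0,0],[0,0,0],[0,0,0],[0,0,0],[0,0,0]],"grip":[1,1,1,1,1,1,1,1,1,1]}'
python3 -c "
from h import *
s=manip.state();print(s['tool_pos'],s['tool_rot'],s['gripper_width'])
a=manip.grab_frame('wrist')[:,:,::-1];b=manip.grab_frame('side')[:,:,::-1]
cv2.imwrite('pics/w13.png',np.hstack([a[150:400,130:430],cv2.resize(b[80:205,205:355],None,fx=2,fy=2)]))"
```

```text
time: 32.52
tool_pos: [0.4023, 0.2916, 0.0528]
tool_rot: [-0.001, 1.0, -0.0, 0.001]
contact_force: [-0.2, -0.4, -0.1]
gripper_width: 0.501
time: 33.35
tool_pos: [0.402, 0.2914, 0.0525]
tool_rot: [-0.0, 1.0, -0.0, 0.001]
contact_force: [-1.4, -0.2, 6.4]
gripper_width: 0.252
time: 34.18
tool_pos: [0.4022, 0.2914, 0.143]
tool_rot: [-0.001, 1.0, -0.0, 0.002]
contact_force: [1.2, -0.1, -0.6]
gripper_width: 0.25
[0.40215061 0.29144378 0.14295368] [-7.82133784e-04  9.99998444e-01 -2.46317967e-04  1.56182413e-03] 0.2503241854958259
```

View pics/w13.png

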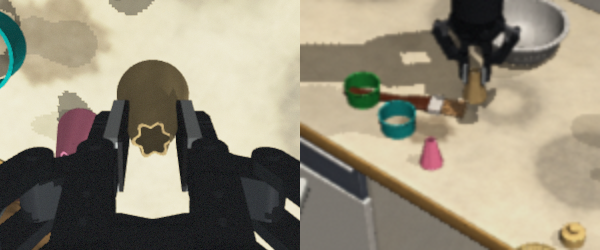

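Nozzle held (21 mm), hanging upright. Carry it to the large cutter.

```bash
python3 -m pendant '{"linear":[[1,3,0],[2,6.5,0],[3,10,0],[4,14,0],[5,18,0],[6,22,0],[7,26,0],[8,30,0],[9,33,0],[10,36,0]],"rotation":[[0,0,0],[0,0,0],[0,0,0],[0,0,0],[0,0,0],[0,0,0],[0,0,0],[0,0,0],[0,0,0],[0,0,0]],"grip":[1,1,1,1,1,1,1,1,1,1]}'
python3 -m pendant '{"linear":[[0.4,3,0],[0.5,6,0],[0.5,9,0],[0.5,12,0],[0.5,15,0],[0.5,17,0],[0.5,18.4,0],[0.5,18.9,0],[0.5,18.9,0],[0.5,18.9,0]],"rotation":[[0,0,0],[0,0,0],[0,0,0],[0,0,0],[0,0,0],[0,0,0],[0,0,0],[0,0,0],[0,0,0],[0,0,0]],"grip":[1,1,1,1,1,1,1,1,1,1]}'
python3 -m pendant '{"linear":[[0,0,0],[0,0,1],[0,0,2],[0,0,3],[0,0,4],[0,0,4],[0,0,4],[0,0,4],[0,0,4],[0,0,4]],"rotation":[[0,0,0],[0,0,0],[0,0,0],[0,0,0],[0,0,0],[0,0,0],[0,0,0],[0,0,0],[0,0,0],[0,0,0]],"grip":[1,1,1,1,1,1,1,1,1,1]}'
python3 -c "
from h import *
s=manip.state();print(s['tool_pos'],s['tool_rot'],s['gripper_width'])
a=manip.grab_frame('wrist')[:,:,::-1];b=manip.grab_frame('side')[:,:,::-1]
cv2.imwrite('pics/w14.png',np.hstack([cv2.resize(a[120:380,150:410],(390,390)),cv2.resize(b[265:365,250:350],(390,390))]))"
```

```text
time: 35.12
tool_pos: [0.5001, -0.0709, 0.1394]
tool_rot: [-0.0, 1.0, -0.001, -0.002]
contact_force: [-0.2, 0.8, 0.7]
gripper_width: 0.251
time: 35.95
tool_pos: [0.5057, -0.257, 0.1405]
tool_rot: [-0.001, 1.0, -0.0, -0.001]
contact_force: [-0.8, 0.5, -0.6]
gripper_width: 0.25
time: 36.78
tool_pos: [0.5065, -0.2584, 0.1021]
tool_rot: [0.0, 1.0, -0.0, 0.001]
contact_force: [-0.2, 0.1, 0.1]
gripper_width: 0.247
[ 0.50650714 -0.25839286  0.10210176] [ 4.10313751e-04  9.99999692e-01 -3.02107678e-04  5.97315920e-04] 0.2470069693143508
```

View pics/w14.png

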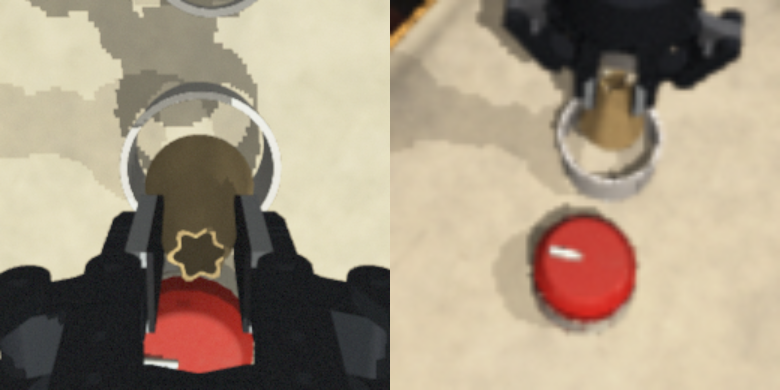

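Nozzle is centred over the cutter in both views. Lower it, open slightly and rise.

```bash
python3 -m pendant '{"linear":[[0,0,0.7],[0,0,1.4],[0,0,2.1],[0,0,2.8],[0,0,3.4],[0,0,4],[0,0,4.4],[0,0,4.7],[0,0,4.7],[0,0,4.7]],"rotation":[[0,0,0],[0,0,0],[0,0,0],[0,0,0],[0,0,0],[0,0,0],[0,0,0],[0,0,0],[0,0,0],[0,0,0]],"grip":[1,1,1,1,1,1,1,1,1,1]}'
python3 -m pendant '{"linear":[[0,0,0],[0,0,0],[0,0,0],[0,0,0],[0,0,0],[0,0,0],[0,0,0],[0,0,0],[0,0,0],[0,0,0]],"rotation":[[0,0,0],[0,0,0],[0,0,0],[0,0,0],[0,0,0],[0,0,0],[0,0,0],[0,0,0],[0,0,0],[0,0,0]],"grip":[0.75,0.7,0.65,0.62,0.62,0.62,0.62,0.62,0.62,0.62]}'
python3 -m pendant '{"linear":[[0,0,-1],[0,0,-3],[0,0,-5],[0,0,-8],[0,0,-11],[0,0,-14],[0,0,-17],[0,0,-20],[0,0,-20],[0,0,-20]],"rotation":[[0,0,0],[0,0,0],[0,0,0],[0,0,0],[0,0,0],[0,0,0],[0,0,0],[0,0,0],[0,0,0],[0,0,0]],"grip":[0.62,0.62,0.62,0.62,0.62,0.62,0.62,0.62,0.62,0.62]}'
python3 -c "
from h import *
import json
s=manip.state();print(s['tool_pos'],s['tool_rot'],s['gripper_width'])
c=cal('wrist');im=manip.grab_frame('wrist');cv2.imwrite('pics/w15.png',im[:,:,::-1])
json.dump({k:np.array(v).tolist() for k,v in c.items()},open('w15.json','w'))
u,v=map(int,proj(c,[.5075,-.258,.051]));print(u,v,'tip',ring(im,c,u,v,.008,.051))
u,v=map(int,proj(c,[.5075,-.258,.033]));print('rim',ring(im,c,u,v,.0285,.033))"
```

```text
time: 37.72
tool_pos: [0.5061, -0.2581, 0.0543]
tool_rot: [-0.0, 1.0, -0.0, -0.0]
contact_force: [-0.0, 0.1, -1.3]
gripper_width: 0.251
time: 38.55
tool_pos: [0.506, -0.258, 0.0543]
tool_rot: [-0.0, 1.0, -0.0, -0.0]
contact_force: [0.1, 0.4, -0.5]
gripper_width: 0.381
time: 39.38
tool_pos: [0.5071, -0.2587, 0.2581]
tool_rot: [0.002, 1.0, -0.0, 0.003]
contact_force: [-0.1, 0.4, -0.0]
gripper_width: 0.377
[ 0.5071085  -0.25874829  0.2580855 ] [ 1.76361506e-03  9.99995210e-01 -2.57279979e-04  2.53053167e-03] 0.37740515305536176
281 183 tip [(271.8, 188.8, 0.0085, array([ 0.4979, -0.2638,  0.051 ])), (292.1, 188.1, 0.0085, array([ 0.518 , -0.2631,  0.051 ]))]
rim [(280.3, 180.2, 0.0276, array([ 0.5063, -0.2587,  0.033 ])), (281.8, 174.9, 0.0259, array([ 0.5079, -0.2532,  0.033 ]))]
```

Cutter and nozzle are in place (the rim fits; a tip check follows later). Now the weight. I'll turn the tool back so the jaws open along y and the wrist leans away from the cartons.

```bash
python3 -m pendant '{"linear":[[0,-3,0],[0,-6.5,0],[0,-10,0],[0,-14,0],[0,-18,0],[0,-22,1],[0,-26,2],[0,-30,3],[0,-33,4],[-0.7,-34.7,5]],"rotation":[[0,0,-7],[0,0,-14],[0,0,-21],[0,0,-28],[0,0,-35],[0,0,-42],[0,0,-49],[0,0,-56],[0,0,-63],[0,0,-70]],"grip":[0.4,0.4,0.4,0.4,0.4,0.4,0.4,0.4,0.4,0.4]}'
python3 -m pendant '{"linear":[[0,0,0],[0,0,0],[0,0,0],[0,0,0],[0,0,0],[0,0,0],[0,0,0],[0,0,0],[0,0,0],[0,0,0]],"rotation":[[0,0,-5],[0,0,-10],[0,0,-15],[0,0,-20],[0,0,-20],[0,0,-20],[0,0,-20],[0,0,-20],[0,0,-20],[0,0,-20]],"grip":[0.4,0.4,0.4,0.4,0.4,0.4,0.4,0.4,0.4,0.4]}'
python3 -m pendant '{"linear":[[0,0,0],[0,0,0],[0,0,0],[0,0,0],[0,0,0],[0,0,0],[0,0,0],[0,0,0],[0,0,0],[0,0,0]],"rotation":[[-4,0,0],[-8,0,0],[-12,0,0],[-12,0,0],[-12,0,0],[-12,0,0],[-12,0,0],[-12,0,0],[-12,0,0],[-12,0,0]],"grip":[0.4,0.4,0.4,0.4,0.4,0.4,0.4,0.4,0.4,0.4]}'
cat > st.py <<'E'
from h import *
import json,sys
from scipy.spatial.transform import Rotation as Ro
s=manip.state(); q=s['tool_rot']; R=Ro.from_quat(np.r_[q[1:],q[0]]).as_matrix()
print(s['tool_pos'].round(4),R.round(3).tolist(),s['gripper_width'],s['joint_pos'].round(2))
if len(sys.argv)>3: print('tool cm',(R.T@(np.array(list(map(float,sys.argv[1:4])))-s['tool_pos'])*100).round(2))
E
python3 st.py .573 .0884 .11
python3 - <<'E'
from h import *
import json
c=cal('wrist');im=manip.grab_frame('wrist');cv2.imwrite('pics/w16.png',im[:,:,::-1])
json.dump({k:np.array(v).tolist() for k,v in c.items()},open('w16.json','w'))
u,v=map(int,proj(c,[.5766,.0884,.035]));print(u,v,'knob',ring(im,c,u,v,.0085,.035))
# nozzle check in w15
c=json.load(open('w15.json'));a=cv2.imread('pics/w15.png');hs=cv2.cvtColor(a,cv2.COLOR_BGR2HSV)
u,v=map(int,proj(c,[.507,-.258,.03])); k=a[v-40:v+40,u-40:u+40]
m=cv2.inRange(hs,(8,70,30),(25,255,150)); w=np.zeros_like(m); cv2.circle(w,(u,v),34,255,-1)
cs=cv2.findContours(m&w,0,1)[0]; b=max(cs,key=cv2.contourArea); print('noz',cv2.boundingRect(b),cv2.contourArea(b),cv2.fitEllipse(cv2.convexHull(b)),'exp tip',proj(c,[.507,-.258,.051]),'foot',proj(c,[.507,-.258,0]))
E
```

```text
time: 40.27
tool_pos: [0.498, 0.0919, 0.2018]
tool_rot: [-0.001, 0.817, 0.577, -0.001]
contact_force: [-0.1, -0.1, -0.0]
gripper_width: 0.604
time: 41.1
tool_pos: [0.4992, 0.0889, 0.2042]
tool_rot: [-0.0, 0.708, 0.707, -0.0]
contact_force: [-0.6, 0.2, 0.3]
gripper_width: 0.6
time: 41.93
tool_pos: [0.4995, 0.0889, 0.2043]
tool_rot: [0.074, 0.703, 0.703, 0.074]
contact_force: [-0.7, 1.1, 0.9]
gripper_width: 0.599
[0.4995 0.0889 0.2043] [[0.001, 0.978, 0.207], [1.0, -0.001, -0.0], [-0.0, 0.207, -0.978]] 0.5992766541381331 [ 0.03 -0.34  2.05 -0.01  1.21 -1.54]
tool cm [-0.05  5.23 10.75]
281 232 knob [(282.9, 233.6, 0.0093, array([0.5783, 0.0895, 0.035 ])), (290.1, 220.4, 0.0093, array([0.5638, 0.0961, 0.035 ]))]
noz (264, 157, 35, 34) 663.0 ((280.6658020019531, 174.0487518310547), (33.699562072753906, 34.34824752807617), 117.37295532226562) exp tip (np.float64(280.9936706006491), np.float64(183.08767588577652)) foot (np.float64(280.8604982821405), np.float64(173.7189941075044))
```

Knob re-measured at (0.578,0.089), tilt is correct, and the nozzle's foot blob sits within 1 mm of the large cutter's centre. Approach the knob.

```bash
python3 -m pendant '{"linear":[[0,0.5,1],[0,1,3],[0,2,5],[0,3,7],[0,4,9],[0,5.2,10.7],[0,5.2,10.7],[0,5.2,10.7],[0,5.2,10.7],[0,5.2,10.7]],"rotation":[[0,0,0],[0,0,0],[0,0,0],[0,0,0],[0,0,0],[0,0,0],[0,0,0],[0,0,0],[0,0,0],[0,0,0]],"grip":[0.4,0.4,0.4,0.4,0.4,0.4,0.4,0.4,0.4,0.4]}'
python3 -m pendant '{"linear":[[0,-0.2,1],[0,-0.4,2],[0,-0.6,3],[0,-0.8,4],[0,-0.9,4.5],[0,-1,5],[0,-1.1,5.4],[0,-1.2,5.7],[0,-1.2,5.7],[0,-1.2,5.7]],"rotation":[[0,0,0],[0,0,0],[0,0,0],[0,0,0],[0,0,0],[0,0,0],[0,0,0],[0,0,0],[0,0,0],[0,0,0]],"grip":[0.4,0.4,0.4,0.4,0.4,0.4,0.4,0.4,0.4,0.4]}'
python3 st.py .573 .0888 .049
```

```text
time: 42.82
tool_pos: [0.5725, 0.089, 0.1118]
tool_rot: [0.075, 0.703, 0.703, 0.075]
contact_force: [1.2, -0.4, -0.1]
gripper_width: 0.599
time: 43.65
tool_pos: [0.5726, 0.0889, 0.0522]
tool_rot: [0.074, 0.703, 0.703, 0.074]
contact_force: [-0.2, -0.3, 0.0]
gripper_width: 0.601
[0.5726 0.0889 0.0522] [[0.0, 0.978, 0.208], [1.0, -0.0, -0.0], [-0.0, 0.208, -0.978]] 0.6012878611243876 [ 0.03  0.05  1.99 -0.01  0.89 -1.54]
tool cm [-0.01 -0.02  0.33]
```

```bash
python3 -m pendant '{"linear":[[0,0,0.3],[0,0,0.3],[0,0,0.3],[0,0,0.3],[0,0,0.3],[0,0,0.3],[0,0,0.3],[0,0,0.3],[0,0,0.3],[0,0,0.3]],"rotation":[[0,0,0],[0,0,0],[0,0,0],[0,0,0],[0,0,0],[0,0,0],[0,0,0],[0,0,0],[0,0,0],[0,0,0]],"grip":[0.4,0.4,0.5,0.6,0.7,0.8,0.9,1,1,1]}'
python3 -m pendant '{"linear":[[0,0,0],[0,0,0],[0,0,0],[0,0,0],[0,0,0],[0,0,0],[0,0,0],[0,0,0],[0,0,0],[0,0,0]],"rotation":[[0,0,0],[0,0,0],[0,0,0],[0,0,0],[0,0,0],[0,0,0],[0,0,0],[0,0,0],[0,0,0],[0,0,0]],"grip":[1,1,1,1,1,1,1,1,1,1]}'
python3 st.py
```

```text
time: 44.48
tool_pos: [0.5733, 0.0892, 0.0497]
tool_rot: [0.074, 0.703, 0.703, 0.074]
contact_force: [-2.3, 1.4, 4.4]
gripper_width: 0.15
time: 45.32
tool_pos: [0.5734, 0.0891, 0.0497]
tool_rot: [0.074, 0.703, 0.703, 0.074]
contact_force: [-1.8, 1.9, 5.7]
gripper_width: 0.15
[0.5734 0.0891 0.0497] [[0.001, 0.978, 0.209], [1.0, -0.001, 0.0], [0.0, 0.209, -0.978]] 0.15027139954533636 [ 0.03  0.05  1.99 -0.01  0.89 -1.54]
```

```bash
python3 -m pendant '{"linear":[[0,0.1,-0.5],[0,0.2,-1],[0,0.4,-2],[0,0.6,-3],[0,0.8,-4],[0,1,-5],[0,1.3,-6],[0,1.5,-7],[0,1.7,-7.8],[0,1.7,-7.8]],"rotation":[[0,0,0],[0,0,0],[0,0,0],[0,0,0],[0,0,0],[0,0,0],[0,0,0],[0,0,0],[0,0,0],[0,0,0]],"grip":[1,1,1,1,1,1,1,1,1,1]}'
python3 st.py .5197 .0008 .1297
python3 -c "
from h import *
a=manip.grab_frame('wrist')[:,:,::-1];b=manip.grab_frame('side')[:,:,::-1]
cv2.imwrite('pics/w17.png',np.hstack([a[150:400,130:430],cv2.resize(b[140:265,270:420],None,fx=2,fy=2)]))
hs=cv2.cvtColor(b[140:265,270:420].copy(),cv2.COLOR_BGR2HSV);
c=cal('wrist');hw=cv2.cvtColor(a.copy(),cv2.COLOR_BGR2HSV);m=cv2.inRange(hw,(15,85,100),(35,255,255));m[:150]=0
for k in cv2.findContours(m,0,1)[0]:
  if cv2.contourArea(k)>150: print(cv2.boundingRect(k),cv2.contourArea(k))
print('exp knob',proj(c,[.578,.0892,.035+.08]))"
```

```text
time: 46.15
tool_pos: [0.5751, 0.089, 0.1322]
tool_rot: [0.076, 0.703, 0.703, 0.076]
contact_force: [1.2, -0.8, -1.5]
gripper_width: 0.145
[0.5751 0.089  0.1322] [[0.0, 0.977, 0.213], [1.0, -0.001, 0.0], [0.0, 0.213, -0.977]] 0.14542783858165212 [ 0.03 -0.06  1.95 -0.01  1.04 -1.54]
tool cm [-8.82 -5.46 -0.93]
(351, 254, 60, 51) 2165.5
(245, 205, 76, 82) 3674.5
(75, 150, 126, 35) 2847.5
exp knob (np.float64(282.9917447142948), np.float64(278.22341269224796))
```

The weight is up: a blob 76x82 px between the pads, about 1.5 N. Carry it over the tin.

```bash
python3 -m pendant '{"linear":[[-1,-0.6,-0.1],[-3,-1.8,-0.4],[-5,-3,-0.6],[-7,-4.2,-0.9],[-8.8,-5.4,-1.2],[-8.8,-5.4,-1.2],[-8.8,-5.4,-1.2],[-8.8,-5.4,-1.2],[-8.8,-5.4,-1.2],[-8.8,-5.4,-1.2]],"rotation":[[0,0,0],[0,0,0],[0,0,0],[0,0,0],[0,0,0],[0,0,0],[0,0,0],[0,0,0],[0,0,0],[0,0,0]],"grip":[1,1,1,1,1,1,1,1,1,1]}'
python3 -m pendant '{"linear":[[0,0,0],[0,-0.1,0.5],[0,-0.2,1],[0,-0.3,1.5],[0,-0.4,2],[0,-0.5,2.5],[0,-0.6,2.8],[0,-0.6,2.8],[0,-0.6,2.8],[0,-0.6,2.8]],"rotation":[[0,0,0],[0,0,0],[0,0,0],[0,0,0],[0,0,0],[0,0,0],[0,0,0],[0,0,0],[0,0,0],[0,0,0]],"grip":[1,1,1,1,1,1,1,1,1,1]}'
python3 st.py .520 .0008 .0905
```

```text
time: 47.08
tool_pos: [0.5183, 0.0015, 0.1294]
tool_rot: [0.074, 0.703, 0.703, 0.074]
contact_force: [-0.6, 0.3, -2.2]
gripper_width: 0.145
time: 47.92
tool_pos: [0.5183, 0.0009, 0.1012]
tool_rot: [0.074, 0.703, 0.703, 0.074]
contact_force: [-0.4, 0.2, -2.1]
gripper_width: 0.146
[0.5183 0.0009 0.1012] [[0.001, 0.978, 0.208], [1.0, -0.001, -0.0], [-0.0, 0.208, -0.978]] 0.14606005781806744 [-0.16 -0.19  2.12  0.04  1.   -1.75]
tool cm [-0.01 -0.05  1.08]
```

```bash
python3 -m pendant '{"linear":[[0,0,0.2],[0,0,0.4],[0,0,0.6],[0,0,0.8],[0,-0.1,1],[0,-0.1,1.1],[0,-0.1,1.1],[0,-0.1,1.1],[0,-0.1,1.1],[0,-0.1,1.1]],"rotation":[[0,0,0],[0,0,0],[0,0,0],[0,0,0],[0,0,0],[0,0,0],[0,0,0],[0,0,0],[0,0,0],[0,0,0]],"grip":[1,1,1,1,1,1,1,1,1,1]}'
python3 st.py .5195 .0008 .0895
```

```text
time: 48.75
tool_pos: [0.5193, 0.0009, 0.0899]
tool_rot: [0.074, 0.703, 0.703, 0.074]
contact_force: [0.2, 0.1, -1.4]
gripper_width: 0.151
[0.5193 0.0009 0.0899] [[0.001, 0.978, 0.208], [1.0, -0.001, -0.0], [-0.0, 0.208, -0.978]] 0.15050879938073053 [-0.16 -0.16  2.12  0.04  0.98 -1.75]
tool cm [-0.01  0.01  0.05]
```

```bash
python3 -m pendant '{"linear":[[0,0,0],[0,0,0],[0,0,0],[0,0,0],[0,0,0],[0,0,0],[0,0,0],[0,0,0],[0,0,0],[0,0,0]],"rotation":[[0,0,0],[0,0,0],[0,0,0],[0,0,0],[0,0,0],[0,0,0],[0,0,0],[0,0,0],[0,0,0],[0,0,0]],"grip":[0.8,0.7,0.6,0.5,0.4,0.4,0.4,0.4,0.4,0.4]}'
python3 -m pendant '{"linear":[[0,0.2,-1],[0,0.6,-3],[0,1.2,-6],[0,2,-9.5],[0,2.7,-13],[0,3.4,-16],[0,4.2,-19.6],[0,4.2,-19.6],[0,4.2,-19.6],[0,4.2,-19.6]],"rotation":[[0,0,0],[0,0,0],[0,0,0],[0,0,0],[0,0,0],[0,0,0],[0,0,0],[0,0,0],[0,0,0],[0,0,0]],"grip":[0.4,0.4,0.4,0.4,0.4,0.4,0.4,0.4,0.4,0.4]}'
python3 -m pendant '{"linear":[[-2,0,0],[-5,-1,0],[-8,-2,0],[-11,-3,0],[-14,-4,0],[-14,-5,0],[-14,-5,0],[-14,-5,0],[-14,-5,0],[-14,-5,0]],"rotation":[[4,0,0],[8,0,0],[12,0,0],[12,0,0],[12,0,0],[12,0,0],[12,0,0],[12,0,0],[12,0,0],[12,0,0]],"grip":[0.4,0.4,0.4,0.4,0.4,0.4,0.4,0.4,0.4,0.4]}'
python3 st.py
python3 - <<'E'
from h import *
import json
c=cal('wrist');im=manip.grab_frame('wrist')[:,:,::-1].copy();cv2.imwrite('pics/w20.png',im)
json.dump({k:np.array(v).tolist() for k,v in c.items()},open('w20.json','w'))
b=manip.grab_frame('side')[:,:,::-1]; cv2.imwrite('pics/side20.png',b)
for n,p,R in [("L",[.507,-.258,.033],.0285),("M",[.5115,-.172,.031],.0235),("S",[.517,-.085,.027],.0175),("knob",[.5246,.001,.075],.009)]:
    u,v=map(int,proj(c,p)); print(n,u,v,ring(im[:,:,::-1],c,u,v,R,p[2]))
a=cv2.resize(im,(640,480))[0:330]; s1=cv2.resize(b[190:350,235:385],(390,416))
cv2.imwrite('pics/fin.png',np.hstack([cv2.resize(im,(400,300)),cv2.resize(b[190:350,245:385],(263,300))]))
E
```

```text
time: 49.58
tool_pos: [0.5194, 0.001, 0.09]
tool_rot: [0.074, 0.703, 0.703, 0.074]
contact_force: [-0.3, 0.4, 0.2]
gripper_width: 0.599
time: 50.42
tool_pos: [0.5196, 0.001, 0.2909]
tool_rot: [0.074, 0.703, 0.703, 0.074]
contact_force: [0.1, -0.3, -0.8]
gripper_width: 0.603
time: 51.25
tool_pos: [0.471, -0.138, 0.2799]
tool_rot: [-0.0, 0.707, 0.708, 0.0]
contact_force: [0.6, -0.2, 0.2]
gripper_width: 0.599
[ 0.471  -0.138   0.2799] [[-0.001, 1.0, -0.0], [1.0, 0.001, 0.0], [0.0, -0.0, -1.0]] 0.5991094714785081 [-0.44 -0.29  1.88  0.    1.55 -2.01]
L 176 208 [(177.8, 205.3, 0.031, array([ 0.5033, -0.2559,  0.033 ])), (176.3, 207.6, 0.0296, array([ 0.506 , -0.2578,  0.033 ]))]
M 252 211 [(252.1, 210.3, 0.0235, array([ 0.5097, -0.1724,  0.031 ])), (253.9, 204.7, 0.0213, array([ 0.503 , -0.1701,  0.031 ]))]
S 327 215 [(326.4, 212.9, 0.0191, array([ 0.5139, -0.0869,  0.027 ])), (326.1, 215.9, 0.0156, array([ 0.5176, -0.0872,  0.027 ]))]
knob 417 236 [(417.4, 235.3, 0.0085, array([0.5233, 0.0008, 0.075 ])), (417.8, 230.8, 0.0094, array([0.5183, 0.0007, 0.075 ]))]
```

View pics/fin.png

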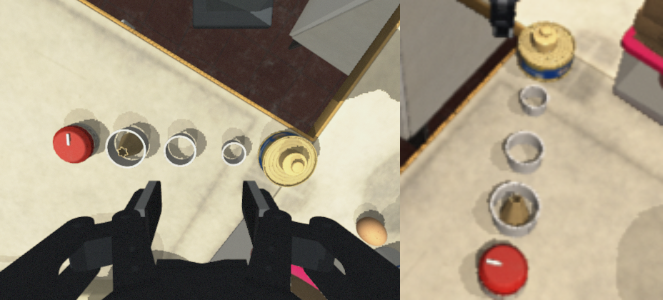

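Everything stands as required: row in order, the nozzle's tip inside the large ring, and the weight mid-lid. The clock reads 51 s, so I'll hand in.

```bash
python3 -c "
from plant import manip
print(manip.job_done())"
```

```text
the job is handed in; nothing more can be done
None
```

I set out the station and handed the job in at about 51 s on the robot's clock. The hand-in gives no verdict, so these are my own last checks.

| Item | Measured position (x, y in m) | Target (x, y in m) |
|---|---|---|
| Large cutter | (0.506, -0.258) | (0.507, -0.257) |
| Middle cutter | (0.510, -0.172) | (0.513, -0.171) |
| Small cutter | (0.517, -0.086) | (0.519, -0.085) |
| Weight's knob | (0.523, 0.001) | (0.525, 0.001), tin centre |

- **Standing:** the last wrist and side pictures show all three cutters rim up in the right order, the nozzle tip up inside the large cutter, and the weight knob up on the lid. The nozzle's foot measured within about 1 mm of the large cutter's centre.
- **Brush:** the arm never went near enough to touch it. I did not measure its position again at the end.
- **What disagreed:**
  - Timer centre: readings differed by up to about 10 mm in x (0.491 to 0.502) and 5 mm in y. The tin-to-timer distance came out at 343 to 345 mm, against the 345 mm given.
  - Ring fits: some alternative circle fits locked onto other edges and were 3 to 7 mm off. I used the fits that matched the rim size.
  - Nozzle tip: the circle fit failed once it was inside the cutter, so I checked it by its colour and by eye.
  - Large cutter: it was let go about 5 mm above the worktop and landed upright.

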